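# Hang the T-handle on the revolving stand

## Task

Turn the head of the revolving stand until its empty hook clicks in at the front, over the yellow mark on the base, and take your hand off. Then take the yellow T-handle from the wooden block and hang it square on that hook: slide its shaft home between the two prongs, lower it gently, never leaning hard on the hook, and let go only once you feel the hook carry it. Leave everything else on the bench as it is.

Things in the scene. Friction and masses are not known exactly. Their poses are not given: they have to be found in the camera images.
- stand: Revolving T-handle stand bolted to the bench: round dark base 196 mm across, post, turning grey head with six two-prong wire hooks, five already holding other T-handles. Origin on the bench at the axis, z up; its front is -x of this frame, where a yellow stripe is painted on the base. All that turns stays within 135 mm of the axis and below 281 mm.
- rotor (a joint): Turn of the head, rad, counter-clockwise from above positive; 0 = empty hook at the front. Starts at 0.8 to 2.4 (empty hook to the right or behind): turn clockwise, down to 0. Drag about 0.05 N m; a spring ball clicks every 1.047 rad (0 is a click): about 0.2 N m to climb over each, and within 0.12 rad of a click it pulls the free head into place.
- knob (a point): On the axis at 264 mm height, in the bar-shaped black knob on top of the head: bar 50 mm long along this frame's x, 14 mm thick along y, 34 mm tall (top at 279 mm, foot at 245 mm). The frame turns with the head; x points to the empty hook.
- empty_hook (a point): Nominal seat of the empty hook: midway between its prongs, at the height of their tops (235 mm), 101 mm from the axis; x points outwards. Its bend stops an 8 mm shaft with its axis here. The stem is clamped in a slotted riser whose setting is not measured: the real hook stands up to 11 mm above or below this point. The wire gives 1 mm per 8 N downwards; over 15 N would bend it.
- hook_mouth (a point): Nominal mouth of the empty hook, 27 mm outside empty_hook, same height and axes. The hook's two prongs are round steel wires 7 mm thick running outwards with a gap of 12 mm (19 mm between centres); they end in raised, splayed lips (gap 18 mm at the tip) from 19 to 31 mm outside empty_hook, whose tips stand 14 mm higher than the prongs.
- front_mark (a point): Fixed point of the stand in front, 101 mm from the axis and 235 mm high: the empty hook's point comes here when it is at the front.
- thandle: Yellow T-handle hex key, 0.11 to 0.18 kg. Origin: middle of the underside of its grip, where the shaft leaves; z up. Shaft 8 mm thick, 150 mm long. Grip 90 mm long along y, 18 mm thick along x, flat faces, 24 mm tall, its middle 56 mm part 38 mm tall. Stands upright in a hole of the block. Hung, the grip lies across both prongs behind the lips, its x along the hook's x (either way).
- block: Wooden bench block 75 x 235 x 50 mm, fixed, with three holes in a row 80 mm apart along its y, 42 mm deep. Origin under its centre, on the bench. In the other two holes stand an amber screwdriver and a black nut driver.
- screwdriver: Screwdriver with amber handle, 28 mm thick, top 188 mm over the bench, standing in the block; origin under its handle. Leave.
- nutdriver: Nut driver with black handle, 26 mm thick, top 183 mm over the bench, standing in the block; origin under its handle. Leave.
- wrench: Steel spanner 170 mm long, lying on the bench. Leave.
- spacer: Aluminium ring 52 mm across, 14 mm high, on the bench. Leave.
- oil: White oil bottle, 60 mm across, 150 mm high, behind the block. Leave.
- hook (a joint): Springing of the empty hook's wire up and down, m: 0 unloaded, negative when pressed down, about -0.12 mm per N, so finer than the measurement shows. It does not tell the hook's height.
There are look-alikes about, which are no part of the job. What is meant by the thandle is not red or white, and is the larger of those in its own colour.

How it is judged:
On the way, in this order (a step that is already met when the one before it is completed fails the run):
1. the empty hook stands clicked in at the front mark and the head is still, before the T-handle leaves the block (horizontal distance between empty_hook and front_mark below 0.006 m and velocity of joint rotor between -0.05 and 0.05 rad/s and contact force between the fingers and stand below 0.3 N and distance of thandle from where it was at the start of the episode below 0.03 m), for 0.3 s.
2. the T-handle rests on the front hook, home between the prongs, while still held: the hook bears 0.8 to 12 N, pressed down (x of thandle in the frame of empty_hook between -0.005 and 0.007 m and z of thandle in the frame of empty_hook between -0.015 and 0.015 m and contact force between thandle and stand between 0.8 and 12 N and contact force between the fingers and thandle above 2 N and value of joint hook below -0.00014 m), for 0.3 s.
At the end, for the whole second after the job is handed in: The once empty hook is at the front mark (6 mm). The yellow T-handle hangs on it alone and at rest: shaft 5 mm inwards to 9 mm outwards of the nominal seat and within 5 mm sideways, grip on the prongs (15 mm of nominal height), upright within 0.15 rad, square to the hook within 0.25 rad (horizontal distance between empty_hook and front_mark below 0.006 m and x of thandle in the frame of empty_hook between -0.005 and 0.009 m and y of thandle in the frame of empty_hook between -0.005 and 0.005 m and z of thandle in the frame of empty_hook between -0.015 and 0.015 m and angle between thandle's own z axis and vertical below 0.15 rad and angle between the x axis of thandle and the x axis of empty_hook, either way round below 0.25 rad and linear speed of thandle below 0.05 m/s); the robot touches nothing.
It fails at once if the T-handle bears on the stand with more than 15 N (contact force between thandle and stand above 15 N).
It fails at once if another tool or thing on the bench is moved more than 20 mm (distance of any of screwdriver, nutdriver, wrench, spacer, oil from where it was at the start of the episode above 0.02 m).
It also fails if it takes over 69 s, if anything falls off the work surface, if the arm or the gripper's body presses on something with over 40 N, if the wrist force passes 120 N, or if a joint passes its speed limit or range.

## Robot

A 6-joint arm with a two-finger parallel gripper is mounted at the origin on the work surface. World frame = base frame: x ahead of the robot, y to its left, z up, the work surface at z = 0. Lengths are in m, angles in rad, forces in N, time in s.
With the tool pointing down it reaches from about 0.25 to 0.725 m from the base axis. Payload 4 kg.
Tool frame: the origin (TCP) lies midway between the tips of the shut fingers; the grasp point (between the pads) lies 19 mm behind it (bot.grasp_offset is the distance from the TCP to the grasp point, in m); z points along the fingers, y is the direction in which the jaws open and shut (so a half turn about z gives the same grasp; the last joint's range is limited). The gripper opens to 85 mm and grips with 20 to 120 N. Pads are 22 mm wide; open, the fingers measure 114 mm over their backs; the gripper's body (76 mm by 85 mm) begins 54 mm behind the grasp point. The pads swing forward as they close: fully open they stand 13 mm farther back than shut.
Start: joints at [-1.24, 0.241, 0.005, 1.335, 0, 1.571], TCP at [0.162, -0.473, 0.192] pointing down, gripper open.
Joint ranges: [-2.72, 2.72], [-1.05, 1.87], [-1.09, 1.28], [-1.99, 2.15], [-1.42, 1.44], [-3.14, 3.14]. Speed limits (rad/s): [2.79, 2.79, 3.14, 3.14, 3.14, 3.14].

## Interface

Orientations are given as a unit quaternion [x, y, z, w].
In Python, from workcell import sensors, optics, bot gives the robot as it stands.
- The arm moves only by the tool apply_moves, never from a script. Its argument "plan" is one flat list of numbers, 6 for each row, row after row: the shift along the tool's x, y, z in m, then the turn, a rotation vector about the tool's x, y, z in rad. In form: [tx, ty, tz, ax, ay, az, tx, ty, tz, ax, ay, az, ...]. A call has 1 to 12 rows; each row is the pose to reach, as a shift and turn from the pose commanded when the call began, along the tool's axes at that moment; what a row does not reach only later rows make up. A row lasts 1/12 s, in which the tool goes at most 41.7 mm and 7.16 degrees, less where a joint would pass 70% of its speed; a pose out of reach is approached as far as the arm can. A call with a gripper value outside its range is refused whole. "grip" is the finger opening in m, from 0 to 0.0854, set as the call begins (left out, the last holds). The fingers move at their own pace and stop on an object; the grip force is fixed at half the most. Time passes only in rows, so rows that repeat a pose let the fingers close. It gives the time, the measured TCP pose, the force and the opening at its end, in the units of the state.
- sensors.get_obs(): the state, without advancing time (a new reading comes with each control period).
- optics.camera(name): name is "scene" or "side" or "wrist"; returns a dict with "pixels" (384x512x3 uint8, red, green, blue), "fx", "fy", "cx", "cy" (pixels), "pose" (4x4, takes a point from camera to world coordinates); the wrist camera has in their place "tool_from_camera" (4x4, takes a point from camera to tool coordinates, whose origin is the TCP and whose axes are the flange's). Camera axes: x right, y up, looking along -z (the intrinsics and any distortion apply to the point x, -y, -z); pixel columns grow to the right and rows downward; lengths in m; the calibration is good to about 2 mm. A picture is of the moment at which its call begins: read the wrist's pose just before it. There is no depth.
- bot.job_done(): hands the job in, once; it reports no verdict.
The state is a dict: "clock": time; "joint_pos": joint angles; "joint_vel": joint speeds; "tau": joint torques, N m; "eef_pos": TCP position; "tool_rot": TCP orientation; "ft_force": force on the tool from outside, world axes, zero at the start; "ft_torque": the same for the moment, N m; "grip_width": finger opening in m.
Only numpy, scipy, OpenCV 4.12 (cv2) and the standard library are available. Lean on these libraries where they do the work, as an engineer would, in place of code of your own. Each camera call takes 0.05 s, during which the arm holds its last target.

## Working session

There is one attempt and no reset: what is moved stays moved. The work goes in short steps, Python scripts to look and compute and a tool call to move; the robot and the scene stay as the last step left them, time stands still between calls to the robot, and variables do not carry over. Pictures are saved under pics/ and viewed, and the job is handed in when it is done.

Besides the shell and the picture viewer there is one more tool, called after "Emit:" as name(argument=value, ...) on one line, values as JSON. apply_moves: Moves the arm, as the interface text tells. Its arguments: {"type":"object","properties":{"plan":{"type":"array","items":{"type":"number"}},"grip":{"type":"number"}},"required":["plan"]}

```bash
mkdir -p pics; ls; python3 - <<'E'
from workcell import sensors, optics, bot
import cv2, numpy as np
o=sensors.get_obs(); print(o)
for n in ["scene","side","wrist"]:
    c=optics.camera(n); cv2.imwrite(f"pics/{n}0.png",c["pixels"][:,:,::-1])
    print(n,{k:(np.round(v,4).tolist() if k!="pixels" else 0) for k,v in c.items()})
    np.savez(f"{n}0.npz",**c)
E
```

```text
pics
{'clock': 0.0, 'joint_pos': array([-1.24002584e+00,  2.41387920e-01,  3.71917849e-03,  1.33520886e+00,
        1.48383506e-05,  1.57080786e+00]), 'joint_vel': array([-0.00139788, -0.00204659,  0.00083943, -0.00315025,  0.00090488,
       -0.00038881]), 'tau': array([ 1.50885185e-04, -3.72316682e+01,  2.52409637e+01,  1.68047554e-02,
        8.11609834e-05,  9.75903390e-06]), 'eef_pos': array([ 0.16215669, -0.47221295,  0.19082364]), 'tool_rot': array([ 9.86355422e-01,  1.64626545e-01, -1.64010154e-04, -1.02765604e-03]), 'ft_force': array([ 0.21021583,  0.01403494, -0.13965698]), 'ft_torque': array([-0.03168845, -0.06982267,  0.03739711]), 'grip_width': 0.08514959815446697}
scene {'pixels': 0, 'fx': 403.2909, 'fy': 403.2909, 'cx': 252.6042, 'cy': 194.8097, 'pose': [[-0.2699, -0.7447, 0.6103, 1.1832], [0.9629, -0.2036, 0.1774, 0.132], [-0.0078, 0.6355, 0.772, 1.0128], [0.0, 0.0, 0.0, 1.0]]}
side {'pixels': 0, 'fx': 354.5162, 'fy': 354.5162, 'cx': 255.5812, 'cy': 192.6004, 'pose': [[-0.9842, 0.0731, -0.1614, 0.3904], [-0.1764, -0.4936, 0.8516, 0.7042], [-0.0174, 0.8666, 0.4987, 0.6509], [0.0, 0.0, 0.0, 1.0]]}
wrist {'pixels': 0, 'fx': 313.3058, 'fy': 313.3058, 'cx': 256.6708, 'cy': 195.8253, 'tool_from_camera': [[0.0, 0.9626, 0.2708, 0.0689], [1.0, -0.0003, 0.0009, -0.0005], [0.001, 0.2708, -0.9626, -0.1825], [0.0, 0.0, 0.0, 1.0]]}
```

View pics/scene0.png

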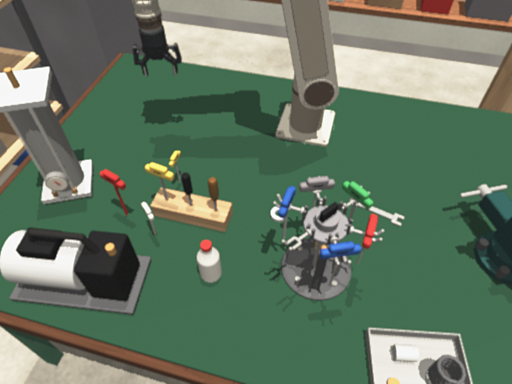

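View pics/side0.png

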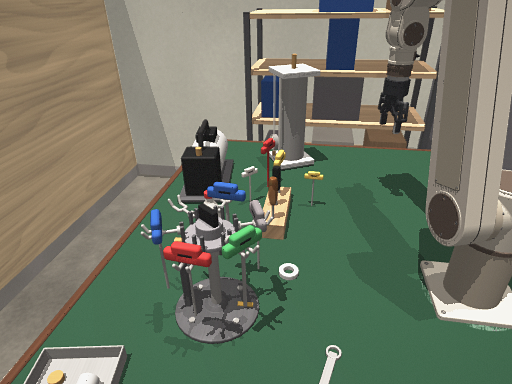

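View pics/wrist0.png

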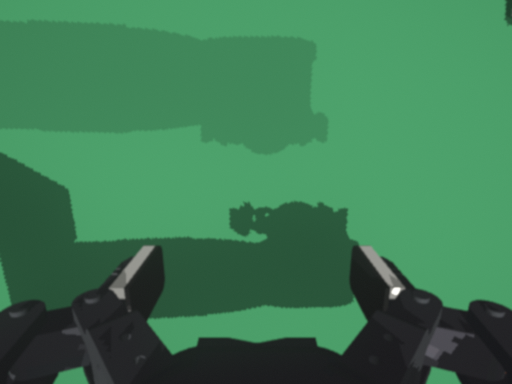

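```bash
cat > h.py <<'E'
import numpy as np, cv2
from scipy.spatial.transform import Rotation as R
def load(f): return dict(np.load(f))
def proj(c,P,pose=None):
    T=c["pose"] if pose is None else pose
    p=np.linalg.inv(T)@np.append(P,1); x,y,z=p[0],-p[1],-p[2]
    return np.array([c["fx"]*x/z+c["cx"],c["fy"]*y/z+c["cy"]])
def ray(c,uv,pose=None):
    T=c["pose"] if pose is None else pose
    d=np.array([(uv[0]-c["cx"])/c["fx"],-(uv[1]-c["cy"])/c["fy"],-1.0])
    d=T[:3,:3]@d; return T[:3,3],d/np.linalg.norm(d)
def plane(c,uv,z,pose=None):
    o,d=ray(c,uv,pose); return o+d*(z-o[2])/d[2]
def tri(rays):
    A=np.zeros((3,3));b=np.zeros(3)
    for o,d in rays:
        M=np.eye(3)-np.outer(d,d);A+=M;b+=M@o
    p=np.linalg.solve(A,b)
    return p,[np.linalg.norm((np.eye(3)-np.outer(d,d))@(p-o)) for o,d in rays]
def toolT(o):
    T=np.eye(4);T[:3,:3]=R.from_quat(o["tool_rot"]).as_matrix();T[:3,3]=o["eef_pos"];return T
def crop(c,u0,v0,u1,v1,s,f):
    im=np.ascontiguousarray(c["pixels"][v0:v1,u0:u1,::-1]);cv2.imwrite(f,cv2.resize(im,None,fx=s,fy=s,interpolation=cv2.INTER_CUBIC))
def snap(n,tag):
    from workcell import sensors,optics
    o=sensors.get_obs();c=optics.camera(n)
    if n=="wrist": c["pose"]=toolT(o)@c["tool_from_camera"]
    np.savez(f"{n}{tag}.npz",**c);cv2.imwrite(f"pics/{n}{tag}.png",c["pixels"][:,:,::-1]);return c
E
python3 - <<'E'
from h import *
s=load("scene0.npz");d=load("side0.npz")
crop(s,95,140,245,240,5,"pics/a1.png");crop(s,260,165,410,305,4,"pics/a2.png")
crop(d,225,120,345,245,4,"pics/a3.png");crop(d,140,165,310,335,3.5,"pics/a4.png")
E
```

```text
(no output)
```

View pics/a1.png

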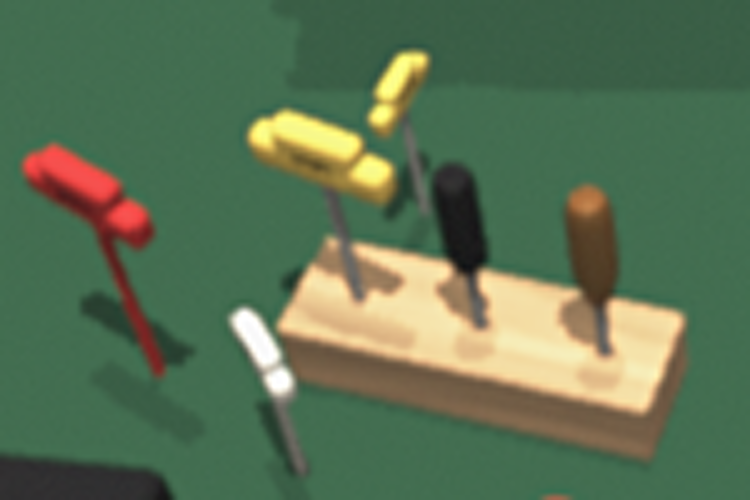

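View pics/a2.png

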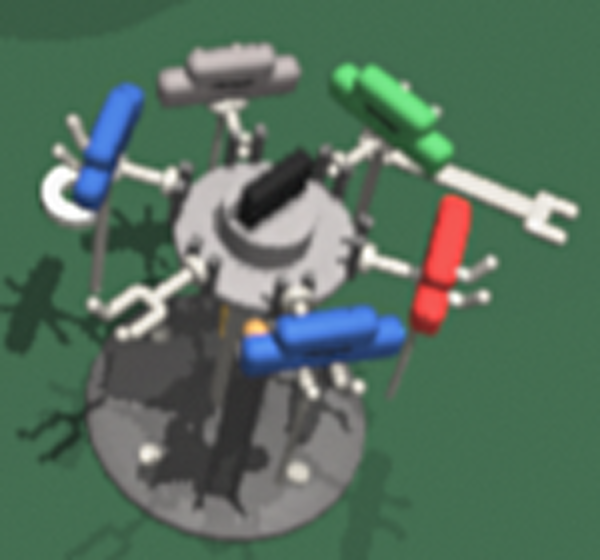

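View pics/a3.png

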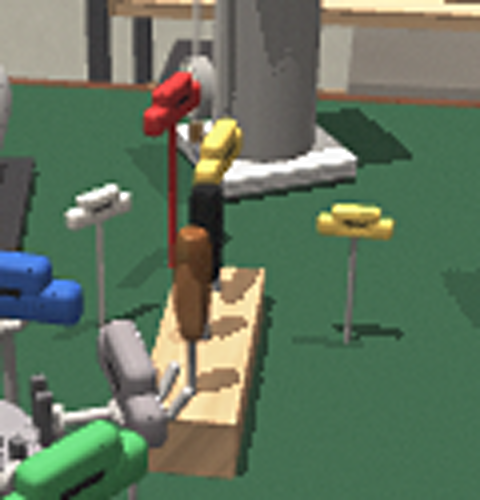

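View pics/a4.png

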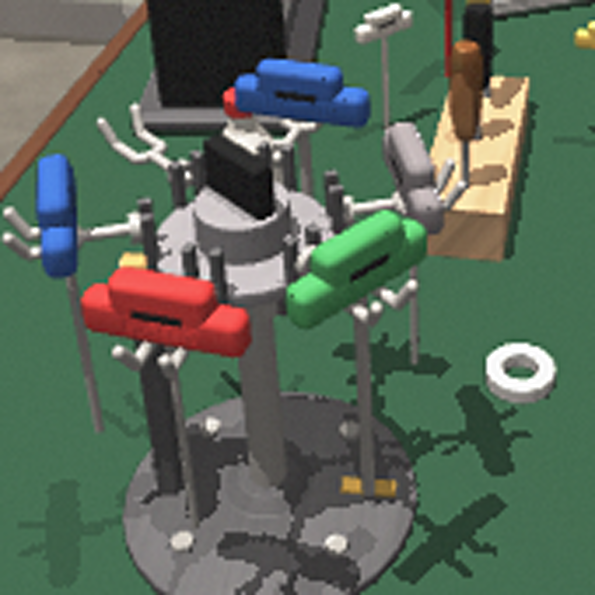

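```bash
python3 - <<'E'
from h import *
s=load("scene0.npz");d=load("side0.npz")
def seg(c,m,box):
    u0,v0,u1,v1=box; k=np.zeros(m.shape,np.uint8);k[v0:v1,u0:u1]=m[v0:v1,u0:u1];return k
def hsv(c): return cv2.cvtColor(c["pixels"],cv2.COLOR_RGB2HSV)
for n,c,box in [("s",s,(85,140,250,240)),("d",d,(235,110,350,220))]:
    h=hsv(c); m=((h[...,0]>22)&(h[...,0]<35)&(h[...,1]>120)&(h[...,2]>120)).astype(np.uint8)
    m=seg(c,m,box);N,l,st,ce=cv2.connectedComponentsWithStats(m)
    for i in range(1,N):
        if st[i,4]>15: print(n,"yellow",st[i],ce[i])
# green not mask -> base
for n,c,box in [("s",s,(275,235,360,305)),("d",d,(170,275,265,340))]:
    h=hsv(c); m=((h[...,1]<70)).astype(np.uint8);m=seg(c,m,box)
    cv2.imwrite(f"pics/m{n}.png",cv2.resize(m*255,None,fx=1,fy=1))
    m2=((h[...,0]>8)&(h[...,0]<30)&(h[...,1]>120)&(h[...,2]>90)).astype(np.uint8)
    m2=seg(c,m2,(150,220,360,340));N,l,st,ce=cv2.connectedComponentsWithStats(m2)
    for i in range(1,N): print(n,"or",st[i],ce[i])
crop(s,300,190,355,235,12,"pics/k1.png");crop(d,190,190,240,240,12,"pics/k2.png")
E
```

```text
s yellow [169 150  12  16  66] [173.24242424 157.22727273]
s yellow [145 162  23  10  88] [155.01136364 166.39772727]
s yellow [165 171   9   6  34] [168.94117647 173.64705882]
d yellow [305 171  15   5  19] [311.         173.05263158]
s or [205 239   2   1   2] [205.5 239. ]
s or [201 241   1   1   1] [201. 241.]
s or [200 243   1   1   1] [200. 243.]
s or [211 242   1   1   1] [211. 242.]
s or [316 242   1   2   2] [316.  242.5]
s or [321 245   6   3  12] [323.16666667 245.83333333]
s or [200 247   1   1   1] [200. 247.]
d or [175 237   2   2   2] [175.5 237.5]
d or [179 238   3   4   7] [180.42857143 240.        ]
d or [237 301   7   5  24] [239.875 303.375]
d or [247 302   6   5  28] [249.64285714 303.85714286]
```

View pics/k1.png

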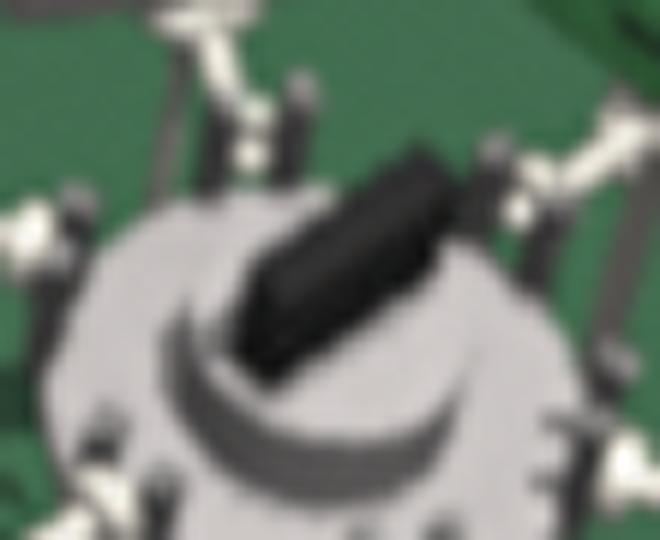

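View pics/k2.png

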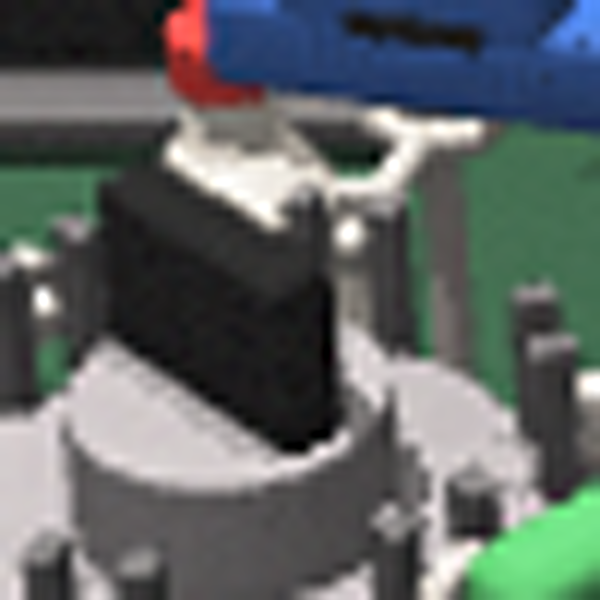

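```bash
python3 - <<'E'
from h import *
s=load("scene0.npz");d=load("side0.npz")
p=(329.2,207.9);q=(207.9,209)
print(tri([ray(s,p),ray(d,q)]),plane(s,p,.279),plane(d,q,.279))
# knob ends
for a,b in [((262,278),(440,168)),]:
    A=plane(s,(300+a[0]/12,190+a[1]/12),.279);B=plane(s,(300+b[0]/12,190+b[1]/12),.279);print(A,B,np.linalg.norm(A-B),np.degrees(np.arctan2(*(A-B)[[1,0]])))
A=plane(d,(190+132/12,190+170/12),.279);B=plane(d,(190+297/12,190+287/12),.279);print(A,B,np.linalg.norm(A-B),np.degrees(np.arctan2(*(A-B)[[1,0]])))
# stripe on base
for z in (.01,.015,.02): print("stripe",plane(d,(244.7,303.6),z))
# hook prong tips, seat
for uv in ((95,305),(125,333),(155,295),(195,268)): print(uv,plane(s,(260+uv[0]/4,165+uv[1]/4),.245))
# base outline points side & scene
for uv in ((85,390),(365,400),(240,540)): print("base",plane(s,(260+uv[0]/4,165+uv[1]/4),.008))
for uv in ((125,515),(413,490),(270,393)): print("base",plane(d,(140+uv[0]/3.5,165+uv[1]/3.5),.008))
# block
for uv in ((358,298),(482,325),(605,352)): print("hole",plane(s,(95+uv[0]/5,140+uv[1]/5),.05))
for uv in ((330,238),(685,318),(645,410),(278,325)): print("corner",plane(s,(95+uv[0]/5,140+uv[1]/5),.05))
# yellow grip
A=plane(s,(95+262/5,140+135/5),.175);B=plane(s,(95+380/5,140+178/5),.175);print(A,B,np.linalg.norm(A-B))
E
```

```text
(array([0.59273912, 0.14328557, 0.27714732]), [np.float64(7.421428825395366e-05), np.float64(7.421428825389351e-05)]) [0.59414812 0.14321548 0.279     ] [0.5917635  0.14616491 0.279     ]
[0.61354233 0.12944656 0.279     ] [0.57830417 0.15806587 0.279     ] 0.04539596035674322 -39.082400664549624
[0.6107234  0.13088951 0.279     ] [0.57365892 0.16105823 0.279     ] 0.04779045528695399 -39.143952450700844
stripe [0.53098734 0.12820724 0.01      ]
stripe [0.52989082 0.13270127 0.015     ]
stripe [0.52879429 0.13719531 0.02      ]
(95, 305) [0.68803408 0.05979572 0.245     ]
(125, 333) [0.70157606 0.07994745 0.245     ]
(155, 295) [0.67252634 0.09098372 0.245     ]
(195, 268) [0.64842812 0.10936351 0.245     ]
base [0.60660305 0.04653814 0.008     ]
base [0.56207946 0.23833532 0.008     ]
base [0.68969414 0.17123489 0.008     ]
base [0.6832912 0.1770011 0.008    ]
base [0.49976    0.12557584 0.008     ]
base [0.61941379 0.05154521 0.008     ]
hole [ 0.50993281 -0.33866398  0.05      ]
hole [ 0.50951712 -0.25750212  0.05      ]
hole [ 0.50926947 -0.17875306  0.05      ]
corner [ 0.46969983 -0.37511001  0.05      ]
corner [ 0.47182249 -0.1402531   0.05      ]
corner [ 0.54352345 -0.14220943  0.05      ]
corner [ 0.54228501 -0.37720303  0.05      ]
[ 0.50095752 -0.37862409  0.175     ] [ 0.5139684  -0.30026414  0.175     ] 0.07943277129295241
```

```bash
cat >> h.py <<'E'
def rel(pos,angx,tilt=None):
    """shift & turn from the present measured pose to pos, tool down, tool x at world angle angx (deg)"""
    from workcell import sensors
    o=sensors.get_obs();T=toolT(o);r0=T[:3,:3]
    a=np.radians(angx);x=np.array([np.cos(a),np.sin(a),0]);z=np.array([0,0,-1.]);G=np.c_[x,np.cross(z,x),z]
    cur=np.degrees(np.arctan2(r0[1,0],r0[0,0]))
    print("t",round(o["clock"],2),"pos",o["eef_pos"].round(4),"angx %.2f"%cur,"j6 %.2f"%np.degrees(o["joint_pos"][5]),"F",o["ft_force"].round(2),"w",round(o["grip_width"],4))
    print("rel",(r0.T@(np.array(pos)-T[:3,3])).round(4).tolist(),R.from_matrix(r0.T@G).as_rotvec().round(4).tolist())
E
python3 - <<'E'
from h import *
rel([.30,-.40,.40],18.9+80)
E
```

```text
t 0.15 pos [ 0.1622 -0.4724  0.191 ] angx 18.95 j6 90.00 F [-0.66 -0.75 -0.59] w 0.0853
rel [0.1538, -0.0241, -0.209] [-0.0013, -0.0011, -1.3953]
```

Emit:
apply_moves(plan=[0,0,-0.1,0,0,-0.3,0.154,-0.024,-0.209,0,0,-1.395,0.154,-0.024,-0.209,0,0,-1.395,0.154,-0.024,-0.209,0,0,-1.395,0.154,-0.024,-0.209,0,0,-1.395,0.154,-0.024,-0.209,0,0,-1.395,0.154,-0.024,-0.209,0,0,-1.395,0.154,-0.024,-0.209,0,0,-1.395,0.154,-0.024,-0.209,0,0,-1.395,0.154,-0.024,-0.209,0,0,-1.395,0.154,-0.024,-0.209,0,0,-1.395,0.154,-0.024,-0.209,0,0,-1.395])

```text
clock: 1.15
eef_pos: [0.3003, -0.4, 0.4004]
tool_rot: [0.649, 0.761, 0.0, -0.0]
ft_force: [-0.4, 0.1, -0.5]
grip_width: 0.0851
```

```bash
python3 - <<'E'
from h import *
rel([.44,-.20,.43],178)
snap("wrist",1)
E
```

```text
t 1.15 pos [ 0.3003 -0.4     0.4004] angx 99.06 j6 27.84 F [-0.41  0.08 -0.55] w 0.0851
rel [0.1756, 0.1694, -0.0296] [0.0001, -0.0008, -1.3777]
```

View pics/wrist1.png

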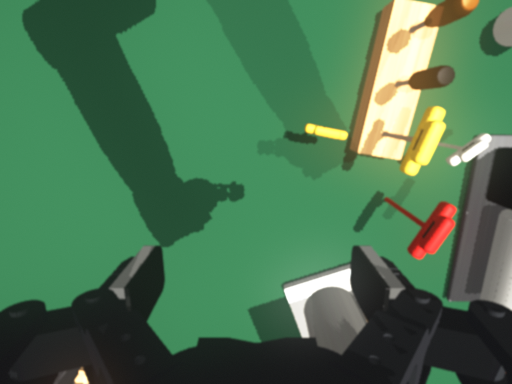

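The wrist view shows the block (390,80) with the large yellow T-handle at (425,140), and the small yellow look-alike at (327,131), off the block.

Emit:
apply_moves(plan=[0.176,0.169,-0.03,0,0,-1.378,0.176,0.169,-0.03,0,0,-1.378,0.176,0.169,-0.03,0,0,-1.378,0.176,0.169,-0.03,0,0,-1.378,0.176,0.169,-0.03,0,0,-1.378,0.176,0.169,-0.03,0,0,-1.378,0.176,0.169,-0.03,0,0,-1.378,0.176,0.169,-0.03,0,0,-1.378,0.176,0.169,-0.03,0,0,-1.378,0.176,0.169,-0.03,0,0,-1.378,0.176,0.169,-0.03,0,0,-1.378,0.176,0.169,-0.03,0,0,-1.378])

```text
clock: 2.2
eef_pos: [0.4401, -0.2001, 0.4306]
tool_rot: [0.019, 1.0, 0.0, -0.0]
ft_force: [0.3, -0.9, -0.3]
grip_width: 0.0854
```

```bash
python3 - <<'E'
from h import *
rel([.54,-.02,.43],256)
snap("wrist",2)
E
```

```text
t 2.2 pos [ 0.4401 -0.2001  0.4306] angx 177.82 j6 -22.27 F [ 0.26 -0.9  -0.25] w 0.0854
rel [-0.093, 0.1838, 0.0005] [0.0003, -0.0002, -1.3646]
```

View pics/wrist2.png

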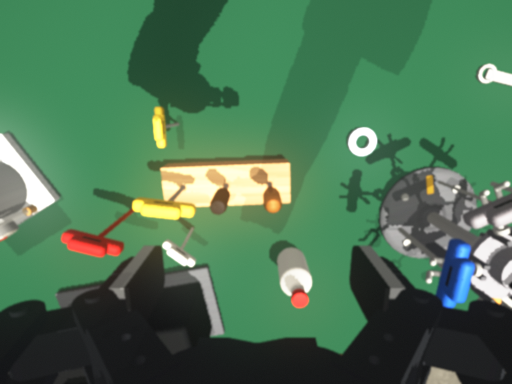

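The wrist view now has the large yellow grip at (163,209) at the block's left end, and the yellow stripe on the stand base at (430,184).

Emit:
apply_moves(plan=[-0.093,0.184,0,0,0,-1.365,-0.093,0.184,0,0,0,-1.365,-0.093,0.184,0,0,0,-1.365,-0.093,0.184,0,0,0,-1.365,-0.093,0.184,0,0,0,-1.365,-0.093,0.184,0,0,0,-1.365,-0.093,0.184,0,0,0,-1.365,-0.093,0.184,0,0,0,-1.365,-0.093,0.184,0,0,0,-1.365,-0.093,0.184,0,0,0,-1.365,-0.093,0.184,0,0,0,-1.365,-0.093,0.184,0,0,0,-1.365])

```text
clock: 3.25
eef_pos: [0.54, -0.0199, 0.4305]
tool_rot: [-0.615, 0.789, 0.0, -0.0]
ft_force: [-0.8, 1.9, 0.2]
grip_width: 0.0858
```

```bash
python3 - <<'E'
from h import *
rel([.58,.10,.43],321)
c=snap("wrist",3)
d=load("wrist2.npz"); h=cv2.cvtColor(d["pixels"],cv2.COLOR_RGB2HSV)
m=((h[...,0]>18)&(h[...,0]<35)&(h[...,1]>150)&(h[...,2]>120)).astype(np.uint8)
N,l,st,ce=cv2.connectedComponentsWithStats(m)
for i in range(1,N):
    if st[i,4]>30:
        cn,_=cv2.findContours((l==i).astype(np.uint8),0,2); print(st[i],ce[i],cv2.minAreaRect(cn[0]),plane(d,ce[i],.19,d["pose"]),plane(d,ce[i],.012,d["pose"]))
E
```

```text
t 3.25 pos [ 0.54   -0.0199  0.4305] angx -104.11 j6 -78.01 F [-0.81  1.92  0.17] w 0.0858
rel [-0.1261, -0.0096, 0.0005] [0.0004, 0.0001, -1.1363]
[153 107  13  41 245] [160.28163265 122.13469388] ((159.0, 127.0), (40.0, 12.0), 90.0) [ 0.38476424 -0.32387372  0.19      ] [ 0.39024219 -0.37728645  0.012     ]
[426 176   8  18 116] [429.5        184.35344828] ((429.49658203125, 184.45863342285156), (17.273462295532227, 6.39450216293335), 85.2363510131836) [0.48286867 0.03943252 0.19      ] [0.52962652 0.13889004 0.012     ]
[131 198  65  22 467] [163.87152034 204.78800857] ((163.06112670898438, 208.54148864746094), (63.70290756225586, 17.577774047851562), 7.594643592834473) [ 0.49831158 -0.33257439  0.19      ] [ 0.55156744 -0.38964816  0.012     ]
```

View pics/wrist3.png

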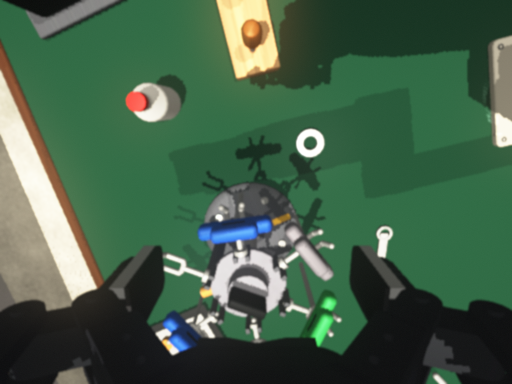

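Emit:
apply_moves(plan=[-0.126,-0.01,0,0,0,-1.136,-0.126,-0.01,0,0,0,-1.136,-0.126,-0.01,0,0,0,-1.136,-0.126,-0.01,0,0,0,-1.136,-0.126,-0.01,0,0,0,-1.136,-0.126,-0.01,0,0,0,-1.136,-0.126,-0.01,0,0,0,-1.136,-0.126,-0.01,0,0,0,-1.136,-0.126,-0.01,0,0,0,-1.136,-0.126,-0.01,0,0,0,-1.136,-0.126,-0.01,0,0,0,-1.136], grip=0.045)

```text
clock: 4.22
eef_pos: [0.5801, 0.0999, 0.4306]
tool_rot: [0.942, -0.336, -0.0, 0.0]
ft_force: [-0.5, -0.3, -1.2]
grip_width: 0.045
```

```bash
python3 - <<'E'
from h import *
rel([.593,.144,.33],321)
c=snap("wrist",4)
d=load("wrist2.npz");s=load("side0.npz")
print(tri([ray(d,(429.5,184.35)),ray(s,(244.7,303.6))]))
E
```

```text
t 4.22 pos [0.5801 0.0999 0.4306] angx -39.22 j6 -131.01 F [-0.55 -0.29 -1.2 ] w 0.045
rel [-0.0178, -0.0423, 0.1006] [0.0001, 0.0001, -0.0038]
(array([0.5286315 , 0.13557489, 0.01804019]), [np.float64(0.0005792664104945032), np.float64(0.0005792664104944246)])
```

View pics/wrist4.png

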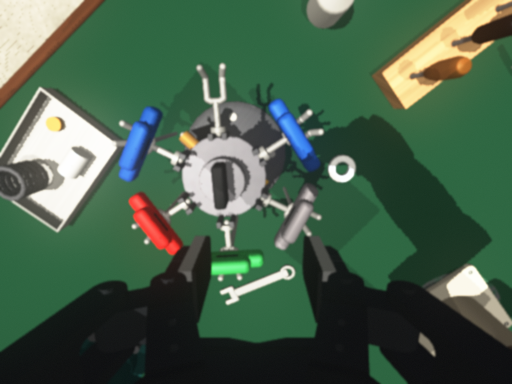

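```bash
python3 - <<'E'
from h import *
s=load("scene0.npz");d=load("side0.npz");w=load("wrist4.npz");w2=load("wrist2.npz")
print(tri([ray(s,(323.2,245.8)),ray(d,(178,239)),ray(w,(188,140))]))
crop(w,100,50,340,290,3,"pics/b1.png");crop(w2,360,150,512,310,4.5,"pics/b2.png")
# knob top centre from wrist
E
```

```text
(array([0.65699072, 0.15124689, 0.20687865]), [np.float64(0.005791956669624549), np.float64(0.005354270274742476), np.float64(0.001001757414356455)])
```

View pics/b1.png

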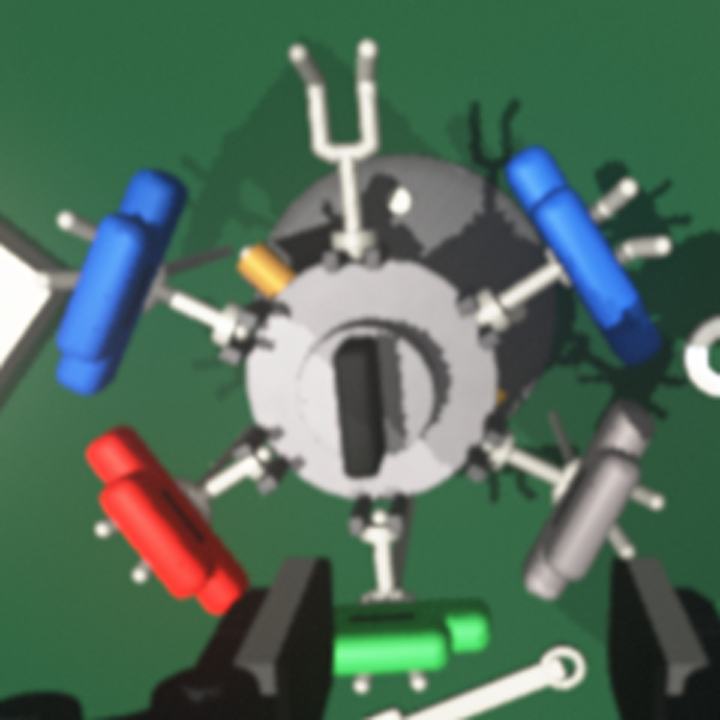

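View pics/b2.png

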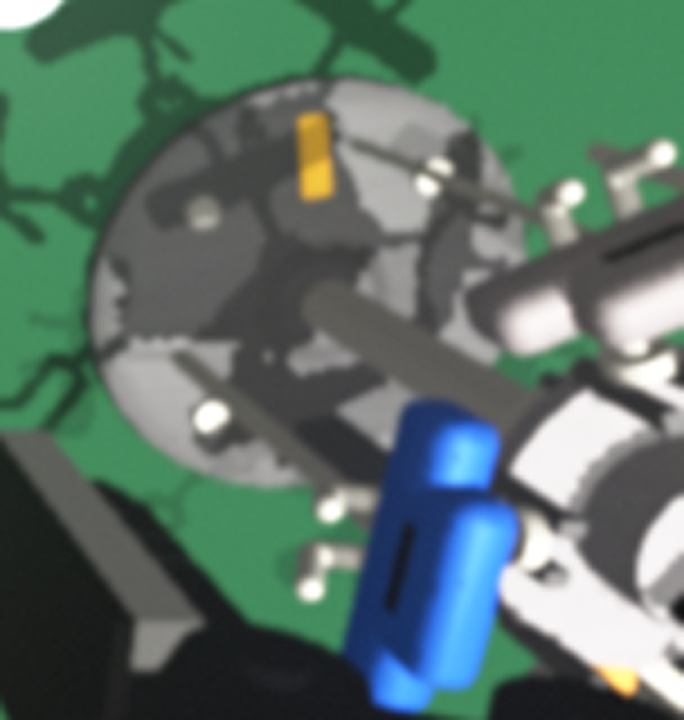

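```bash
python3 - <<'E'
from h import *
from scipy.optimize import least_squares
w=load("wrist2.npz");w4=load("wrist4.npz")
f=lambda a:(360+(a[0]+.5)/4.5-.5,150+(a[1]+.5)/4.5-.5)
g=lambda a:(100+(a[0]+.5)/3-.5,50+(a[1]+.5)/3-.5)
pts=[(90,310),(105,225),(140,163),(200,112),(270,83),(345,77),(420,92),(490,145),(522,210),(135,420),(200,468),(290,486)]
for z in (.0,.008,.012,.016,.02):
    P=np.array([plane(w,f(p),z)[:2] for p in pts])
    r=least_squares(lambda q:np.hypot(*(P-q[:2]).T)-q[2],[.59,.14,.098]);
    st=plane(w,f((315,155)),z)[:2]; a=plane(w,f((311.5,113)),z)-plane(w,f((317.5,197)),z)
    dd=st-r.x[:2];print(z,r.x,np.abs(r.fun).max().round(4),st,np.hypot(*dd),np.degrees(np.arctan2(dd[1],dd[0])),"stripe dir",np.degrees(np.arctan2(a[1],a[0])))
# from wrist4: head disc & knob
print("knob",plane(w4,g((354,405)),.279) , "ends",plane(w4,g((353,345)),.279),plane(w4,g((360,472)),.279))
print("orange", [plane(w4,g((268,270)),z) for z in (.2,.207,.215)])
l,rr=plane(w4,g((322,150)),.235),plane(w4,g((375,148)),.235); print("hook seat",(l+rr)/2,"tips",plane(w4,g((297,53)),.249),plane(w4,g((368,47)),.249))
E
```

```text
0.0 [0.59423682 0.14797321 0.09897631] 0.0022 [0.53216814 0.14575034] 0.062108468715105496 -177.94893377666924 stripe dir -169.86021140423966
0.008 [0.59133331 0.14347218 0.09768467] 0.0021 [0.53007463 0.14127831] 0.06129795583549035 -177.94893368424127 stripe dir -169.86021140423972
0.012 [0.58988156 0.14122166 0.09703885] 0.0021 [0.52902788 0.1390423 ] 0.060892698884965596 -177.94893399048655 stripe dir -169.86021140423972
0.016 [0.58842981 0.13897114 0.09639304] 0.0021 [0.52798112 0.13680628] 0.06048744346352234 -177.94893296034365 stripe dir -169.86021140423975
0.02 [0.58697806 0.13672062 0.09574722] 0.0021 [0.52693437 0.13457027] 0.060082186168004016 -177.94893406961876 stripe dir -169.86021140423966
knob [0.59728293 0.14198258 0.279     ] ends [0.61421523 0.12766159 0.279     ] [0.57649509 0.15717874 0.279     ]
orange [array([0.65786081, 0.15125093, 0.2       ]), array([0.65744585, 0.14965706, 0.207     ]), array([0.65697161, 0.14783549, 0.215     ])]
hook seat [0.67016375 0.0881129  0.235     ] tips [0.70545399 0.07952156 0.249     ] [0.69078161 0.05835919 0.249     ]
```

Emit:
apply_moves(plan=[-0.018,-0.043,0.05,0,0,-0.004,-0.018,-0.043,0.085,0,0,-0.004,-0.018,-0.043,0.1,0,0,-0.004,-0.018,-0.043,0.1,0,0,-0.004,-0.018,-0.043,0.1,0,0,-0.004,-0.018,-0.043,0.1,0,0,-0.004])

```text
clock: 4.77
eef_pos: [0.5941, 0.1447, 0.3339]
tool_rot: [0.943, -0.332, 0.002, -0.001]
ft_force: [0.2, -0.2, -0.2]
grip_width: 0.0453
```

```bash
python3 - <<'E'
from h import *
rel([.5945,.143,.252],321)
c=snap("wrist",5)
E
```

```text
t 4.77 pos [0.5941 0.1447 0.3339] angx -38.76 j6 -127.55 F [ 0.23 -0.24 -0.24] w 0.0453
rel [0.0011, 0.0014, 0.0819] [-0.0038, -0.0032, 0.0042]
```

View pics/wrist5.png

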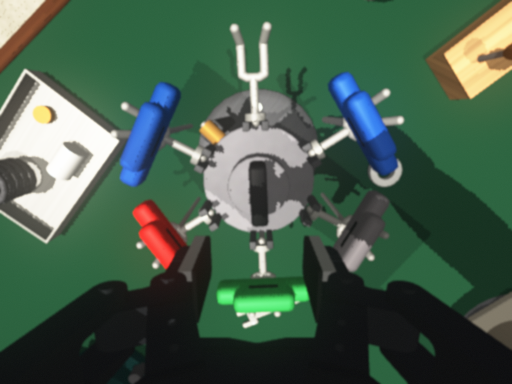

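```bash
python3 - <<'E'
from h import *
w=load("wrist5.npz");crop(w,220,140,300,250,7,"pics/b3.png")
E
```

```text
(no output)
```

View pics/b3.png

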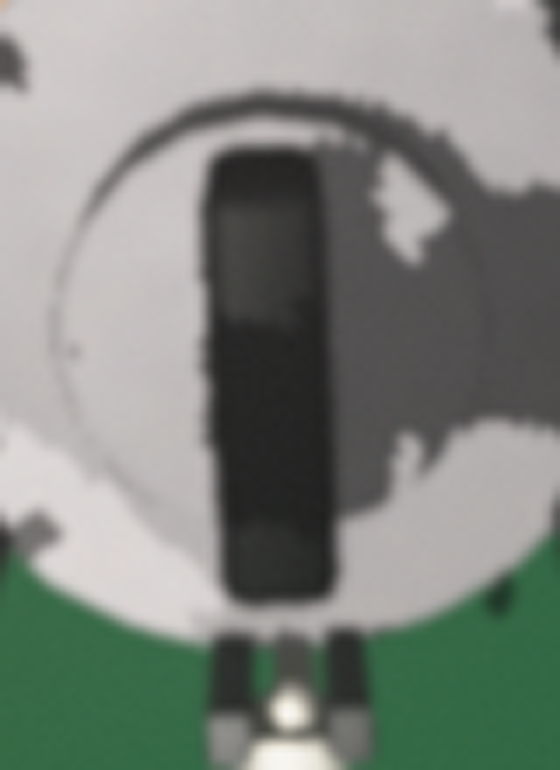

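```bash
python3 - <<'E'
from h import *
w=load("wrist5.npz")
g=lambda a:(220+(a[0]+.5)/7-.5,140+(a[1]+.5)/7-.5)
A=plane(w,g((268,200)),.279);B=plane(w,g((281,602)),.279);print(A,B,np.linalg.norm(A-B),(A+B)/2,np.degrees(np.arctan2(*(A-B)[[1,0]])))
C=(A+B)/2;rel([C[0],C[1],.252],np.degrees(np.arctan2(*(A-B)[[1,0]])))
E
```

```text
[0.61250085 0.12984006 0.279     ] [0.57484461 0.15808194 0.279     ] 0.04707012625453839 [0.59367273 0.143961   0.279     ] -36.8696048690845
t 4.82 pos [0.595  0.1447 0.3351] angx -38.75 j6 -127.57 F [0.8  0.83 0.98] w 0.0451
rel [-0.001, 0.0019, 0.0831] [-0.0062, -0.0051, -0.0329]
```

Emit:
apply_moves(plan=[-0.001,0.002,0.03,-0.003,-0.003,-0.03,-0.001,0.002,0.05,-0.003,-0.003,-0.03,-0.001,0.002,0.07,-0.003,-0.003,-0.03,-0.001,0.002,0.083,-0.003,-0.003,-0.03,-0.001,0.002,0.083,-0.003,-0.003,-0.03,-0.001,0.002,0.083,-0.003,-0.003,-0.03,-0.001,0.002,0.083,-0.003,-0.003,-0.03])

```text
clock: 5.4
eef_pos: [0.5931, 0.144, 0.2511]
tool_rot: [0.948, -0.317, 0.001, -0.001]
ft_force: [-0.7, -0.6, 1.0]
grip_width: 0.0447
```

```bash
python3 - <<'E'
from h import *
rel([.5937,.144,.252],-37)
E
```

```text
t 5.4 pos [0.5931 0.144  0.2511] angx -36.98 j6 -129.39 F [-0.72 -0.56  0.96] w 0.0447
rel [0.0005, -0.0004, -0.0009] [-0.0017, -0.0009, 0.0004]
```

Close on the knob.

Emit:
apply_moves(plan=[0,0,-0.001,0,0,0,0,0,-0.001,0,0,0,0,0,-0.001,0,0,0,0,0,-0.001,0,0,0,0,0,-0.001,0,0,0,0,0,-0.001,0,0,0], grip=0.008)

```text
clock: 5.9
eef_pos: [0.5909, 0.1439, 0.2487]
tool_rot: [0.949, -0.317, -0.002, 0.001]
ft_force: [-0.0, 0.1, -0.2]
grip_width: 0.0081
```

```bash
python3 - <<'E'
from h import *
rel([.5937,.144,.252],-37)
from workcell import sensors
print(sensors.get_obs()["ft_torque"])
E
```

```text
t 5.9 pos [0.5909 0.1439 0.2487] angx -36.92 j6 -129.41 F [-0.05  0.12 -0.2 ] w 0.0081
rel [0.0021, -0.0018, -0.0033] [0.0031, 0.0031, 0.0014]
[ 0.04594285 -0.03903843  0.02623565]
```

```bash
python3 - <<'E'
from h import *
c=snap("wrist",6);crop(c,130,100,400,384,2,"pics/b4.png")
c=snap("side",6);crop(c,140,120,310,290,3.5,"pics/b5.png")
E
```

```text
(no output)
```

View pics/b4.png

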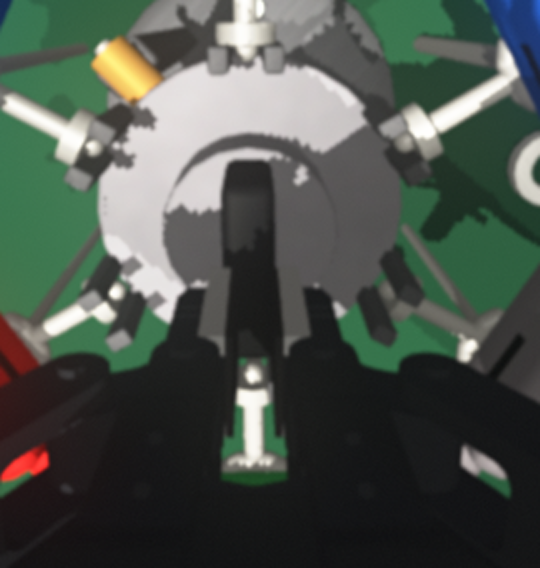

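View pics/b5.png

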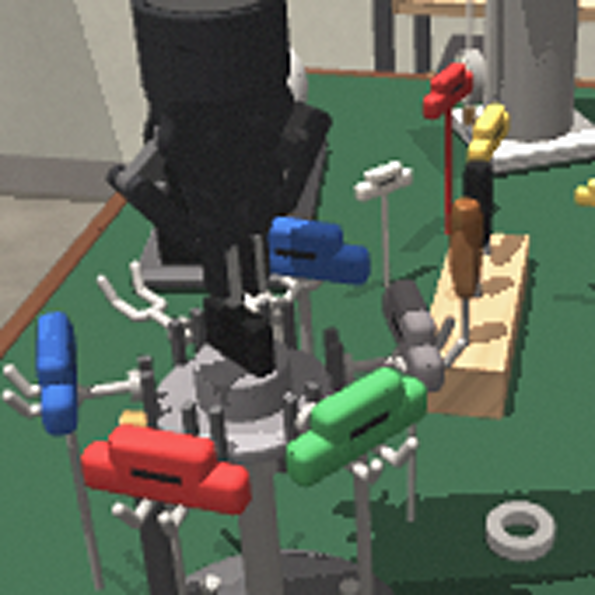

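```bash
python3 - <<'E'
from h import *
from workcell import sensors
for k in range(3):
    o=sensors.get_obs();print(o["clock"],o["eef_pos"],o["grip_width"],o["joint_pos"])
s=load("side6.npz");w=load("wrist6.npz")
T=toolT(o)
for dz in (0,-.019,-.04):
    P=T[:3,3]+T[:3,2]*dz; print(proj(s,P),(proj(s,P)-[140,120])*3.5, (proj(w,P)-[130,100])*2)
print((proj(s,[.5937,.144,.279])-[140,120])*3.5,(proj(w,[.5937,.144,.279])-[130,100])*2)
c=snap("scene",6);crop(c,260,130,410,280,5,"pics/b6.png")
E
```

```text
6.0 [0.59089103 0.14387831 0.24859341] 0.008230707906386178 [ 2.38572736e-01  4.59582793e-01  4.65395171e-01  1.58112182e+00
  4.84165226e-04 -2.25867909e+00]
6.0 [0.59089103 0.14387831 0.24859341] 0.008230707906386178 [ 2.38572736e-01  4.59582793e-01  4.65395171e-01  1.58112182e+00
  4.84165226e-04 -2.25867909e+00]
6.0 [0.59089103 0.14387831 0.24859341] 0.008230707906386178 [ 2.38572736e-01  4.59582793e-01  4.65395171e-01  1.58112182e+00
  4.84165226e-04 -2.25867909e+00]
[209.93395465 221.23059077] [244.76884128 354.30706768] [255.44620138 243.97940772]
[209.10580072 213.28669757] [241.87030251 326.50344149] [255.62995301 267.77630465]
[208.16403062 204.25296508] [238.57410715 294.88537779] [255.88324238 300.57873963]
[235.44795428 309.16243403] [249.33602208 277.32536833]
```

View pics/b6.png

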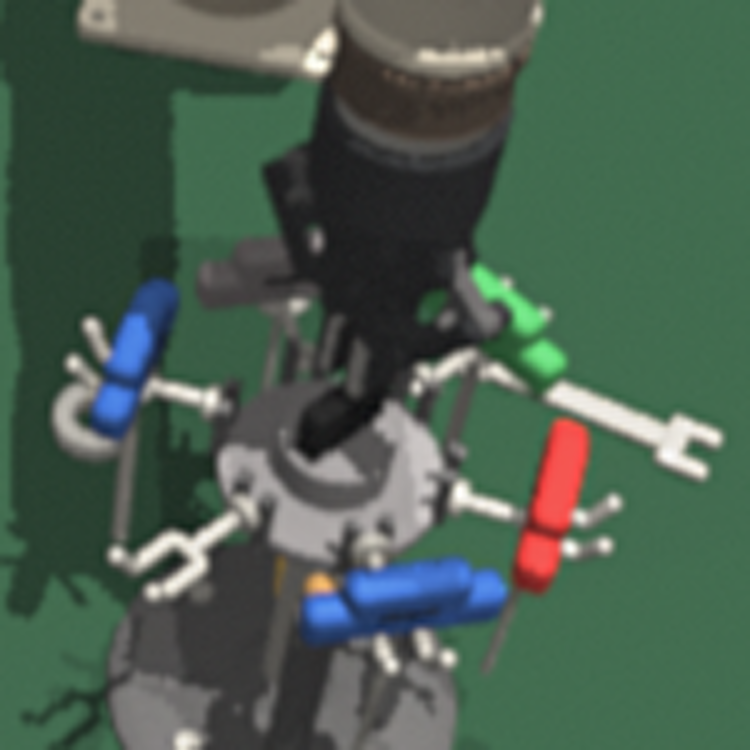

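```bash
python3 - <<'E'
from h import *
w=load("wrist6.npz");w["pixels"]=np.clip(w["pixels"].astype(float)*2.2,0,255).astype(np.uint8);crop(w,205,170,305,300,6,"pics/b7.png")
w=load("side6.npz");w["pixels"]=np.clip(w["pixels"].astype(float)*2.2,0,255).astype(np.uint8);crop(w,180,165,245,240,9,"pics/b8.png")
E
```

```text
(no output)
```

View pics/b7.png

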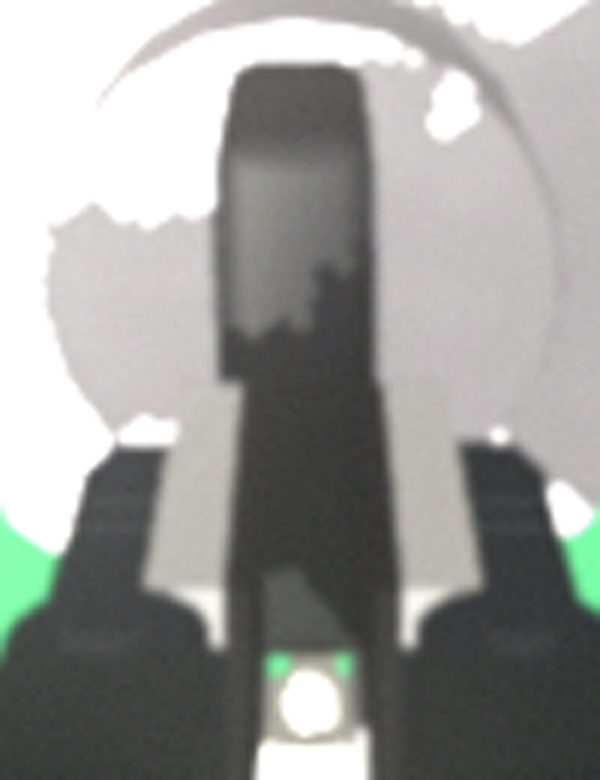

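View pics/b8.png

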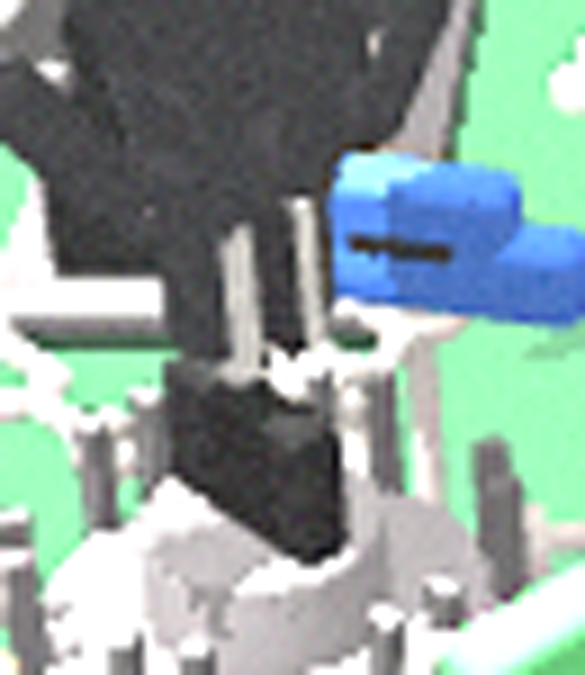

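```bash
python3 - <<'E'
from h import *
from workcell import bot,sensors
print(bot.grasp_offset,[a for a in dir(bot) if a[0]!='_'],[a for a in dir(sensors) if a[0]!='_'])
s=load("scene0.npz")
T=np.eye(4);T[:3,:3]=R.from_quat([0.98636,.16463,-.00016,-.00103]).as_matrix();T[:3,3]=[.16216,-.47221,.19082]
for y in (-.0425,0,.0425):
  for dz in (0,-.013,-.03,-.05): print(y,dz,proj(s,T[:3,3]+T[:3,:3]@[0,y,dz]).round(1))
crop(s,115,0,205,90,8,"pics/b9.png")
E
```

```text
0.0187 ['Unreachable', 'grasp_offset', 'job_done'] ['get_obs']
-0.0425 0 [176.6  87.6]
-0.0425 -0.013 [176.   84.4]
-0.0425 -0.03 [175.2  80. ]
-0.0425 -0.05 [174.3  74.8]
0 0 [164.   88.2]
0 -0.013 [163.3  84.9]
0 -0.03 [162.4  80.6]
0 -0.05 [161.3  75.4]
0.0425 0 [151.4  88.7]
0.0425 -0.013 [150.6  85.4]
0.0425 -0.03 [149.6  81.1]
0.0425 -0.05 [148.3  75.9]
```

View pics/b9.png

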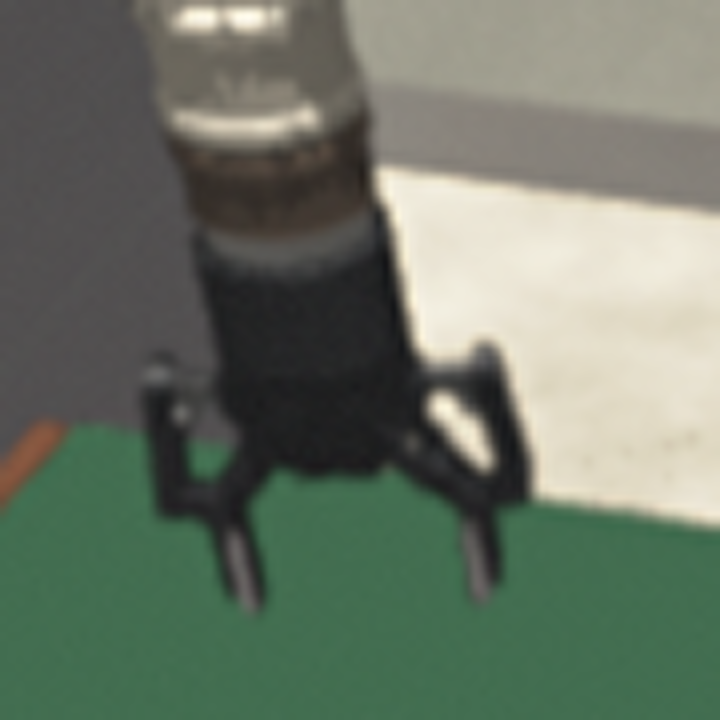

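Emit:
apply_moves(plan=[0,0,-0.001,0,0,0,0.001,0,-0.001,0,0,0,0.001,0,-0.001,0,0,0,0.001,0,0.003,0,0,0,0.001,0,0.005,0,0,0,0.001,0,0.005,0,0,0], grip=0.045)

```text
clock: 6.55
eef_pos: [0.5913, 0.1431, 0.2428]
tool_rot: [0.949, -0.317, -0.003, 0.001]
ft_force: [0.6, -0.6, 0.1]
grip_width: 0.0449
```

```bash
python3 - <<'E'
from h import *
rel([.5937,.144,.240],-37)
E
```

```text
t 6.55 pos [0.5913 0.1431 0.2428] angx -36.92 j6 -129.49 F [ 0.57 -0.62  0.06] w 0.0449
rel [0.0014, -0.0021, 0.0028] [0.0042, 0.004, 0.0013]
```

Emit:
apply_moves(plan=[0.001,-0.002,0.006,0.004,0.004,0,0.001,-0.002,0.012,0.004,0.004,0,0.001,-0.002,0.018,0.004,0.004,0,0.001,-0.002,0.022,0.004,0.004,0,0.001,-0.002,0.022,0.004,0.004,0])

```text
clock: 6.97
eef_pos: [0.5928, 0.144, 0.22]
tool_rot: [0.949, -0.317, -0.001, 0.0]
ft_force: [-0.2, -1.0, -0.5]
grip_width: 0.0451
```

```bash
python3 - <<'E'
from h import *
rel([.5937,.144,.220],-37)
snap("wrist",7);c=snap("side",7);crop(c,140,120,310,290,3.5,"pics/b10.png")
E
```

```text
t 6.97 pos [0.5928 0.144  0.22  ] angx -36.92 j6 -129.42 F [-0.16 -1.03 -0.48] w 0.0451
rel [0.0007, -0.0005, 0.0] [0.0011, 0.0008, 0.0014]
```

View pics/b10.png

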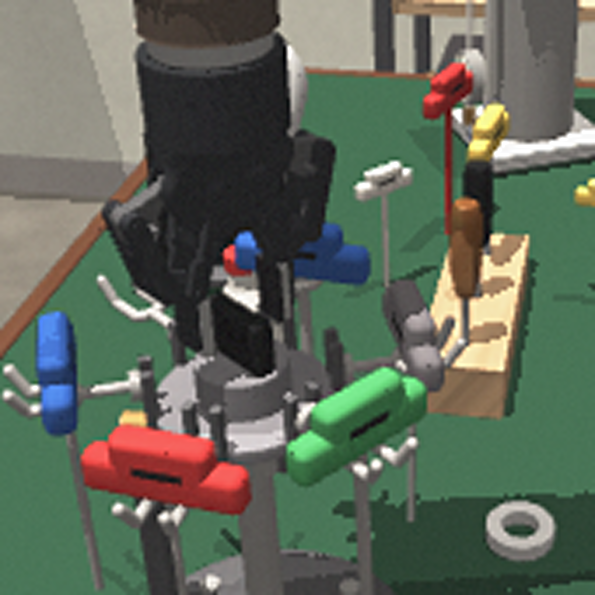

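View pics/wrist7.png

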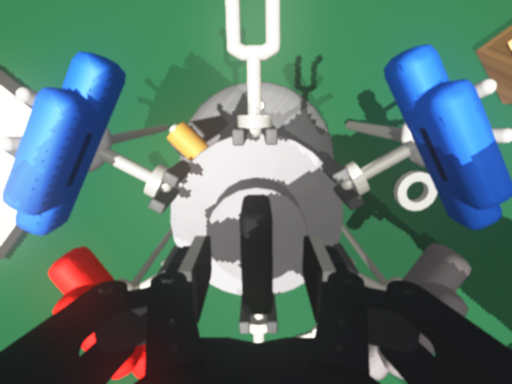

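Emit:
apply_moves(plan=[0.001,0,0.006,0,0,0,0.001,0,0.006,0,0,0,0.001,0,0.006,0,0,0,0.001,0,0.006,0,0,0,0.001,0,0.006,0,0,0,0.001,0,0.006,0,0,0], grip=0.008)

```text
clock: 7.57
eef_pos: [0.5941, 0.1433, 0.2153]
tool_rot: [0.949, -0.317, 0.0, 0.0]
ft_force: [-0.9, -1.9, -2.6]
grip_width: 0.0128
```

```bash
python3 - <<'E'
from h import *
rel([.5937,.144,.213],-37)
from workcell import sensors
print(sensors.get_obs()["ft_torque"])
E
```

```text
t 7.57 pos [0.5941 0.1433 0.2153] angx -36.93 j6 -129.50 F [-0.88 -1.86 -2.62] w 0.0128
rel [-0.0008, -0.0003, 0.0023] [0.0001, -0.0005, 0.0013]
[-0.29378312  0.09722396  0.17835338]
```

Emit:
apply_moves(plan=[0,0,0,0,0,0.07,0,0,0,0,0,0.14,0,0,0,0,0,0.21,0,0,0,0,0,0.28,0,0,0,0,0,0.35,0,0,0,0,0,0.42,0,0,0,0,0,0.49,0,0,0,0,0,0.56,0,0,0,0,0,0.63,0,0,0,0,0,0.7])

```text
clock: 8.4
eef_pos: [0.594, 0.1432, 0.2153]
tool_rot: [0.781, -0.624, 0.0, 0.0]
ft_force: [-1.0, -1.0, -2.6]
grip_width: 0.0131
```

```bash
python3 - <<'E'
from h import *
rel([.5937,.144,.213],-117)
from workcell import sensors
print(sensors.get_obs()["ft_torque"])
E
```

```text
t 8.4 pos [0.594  0.1432 0.2153] angx -77.23 j6 -89.19 F [-1.03 -0.96 -2.65] w 0.0131
rel [-0.0009, 0.0001, 0.0023] [-0.0001, -0.0007, 0.6941]
[-0.32300861  0.20585949  0.171553  ]
```

Emit:
apply_moves(plan=[0,0,0,0,0,0.1,0,0,0,0,0,0.2,0,0,0,0,0,0.3,0,0,0,0,0,0.4,0,0,0,0,0,0.5,0,0,0,0,0,0.6,0,0,0,0,0,0.7,0,0,0,0,0,0.8,0,0,0,0,0,0.9,0,0,0,0,0,1.0,0,0,0,0,0,1.1,0,0,0,0,0,1.1])

```text
clock: 9.4
eef_pos: [0.5936, 0.1433, 0.2153]
tool_rot: [-0.341, 0.94, -0.0, -0.0]
ft_force: [-2.3, -1.4, -2.5]
grip_width: 0.0129
```

```bash
python3 - <<'E'
from h import *
rel([.5937,.144,.213],-175)
from workcell import sensors
print(sensors.get_obs()["ft_torque"])
snap("wrist",8);c=snap("side",8);crop(c,140,120,310,340,3,"pics/b11.png")
E
```

```text
t 9.4 pos [0.5936 0.1433 0.2153] angx -140.18 j6 -26.24 F [-2.31 -1.38 -2.49] w 0.0129
rel [-0.0005, 0.0005, 0.0023] [-0.0002, -0.0008, 0.6077]
[-0.33805886  0.47933392  0.13484973]
```

View pics/wrist8.png

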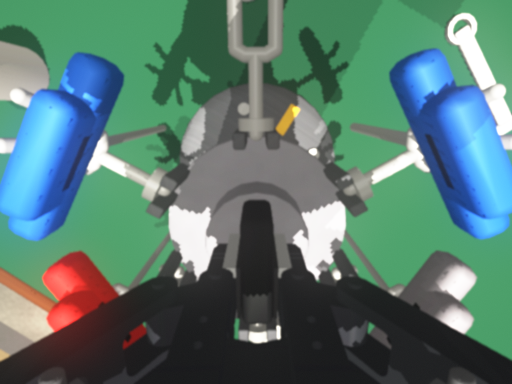

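View pics/b11.png

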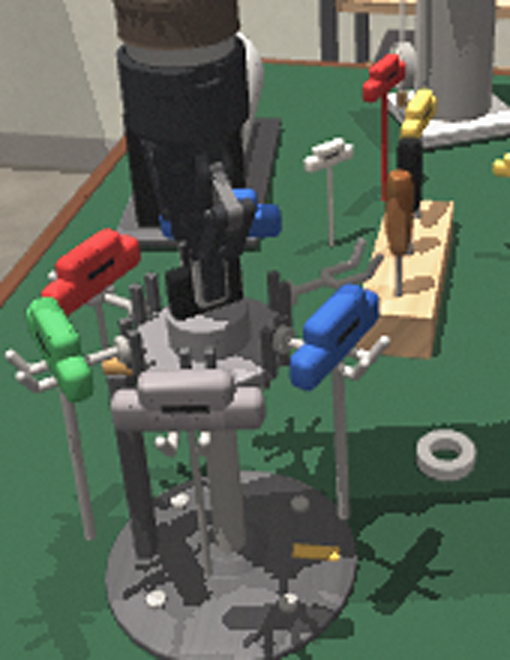

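```bash
python3 - <<'E'
from h import *
w=load("wrist8.npz");d=load("side8.npz");h=cv2.cvtColor(w["pixels"],cv2.COLOR_RGB2HSV)
m=((h[...,0]>12)&(h[...,0]<35)&(h[...,1]>130)&(h[...,2]>90)).astype(np.uint8);m[150:]=0
N,l,st,ce=cv2.connectedComponentsWithStats(m)
for i in range(1,N):
    if st[i,4]>20:
        cn,_=cv2.findContours((l==i).astype(np.uint8),0,2);r=cv2.minAreaRect(cn[0]);b=cv2.boxPoints(r);print(st[i],ce[i],r)
        e=sorted([(np.linalg.norm(b[k]-b[(k+1)%4]),k) for k in range(4)])
        k=e[0][1];m1=(b[k]+b[(k+1)%4])/2;m2=(b[(k+2)%4]+b[(k+3)%4])/2
        for z in (.008,.015,.02):
            p=plane(w,ce[i],z)-[.594,.1432,0];q=plane(w,m1,z)-plane(w,m2,z)
            print(z,p,np.hypot(p[0],p[1]),np.degrees(np.arctan2(p[1],p[0])),np.degrees(np.arctan2(q[1],q[0])))
print(tri([ray(w,ce[1]),ray(d,(140+316/3,120+551/3))]))
E
```

```text
[276 104  22  31 321] [286.52647975 119.34579439] ((286.8852844238281, 119.10881042480469), (10.660813331604004, 31.905742645263672), 32.47119140625)
0.008 [-0.06598401 -0.0066015   0.008     ] 0.06631341513940266 -174.28674404272437 -172.34405092015473
0.015 [-0.06574703 -0.00725775  0.015     ] 0.06614640352940004 -173.7006793747419 -172.34405092015476
0.02 [-0.06557776 -0.0077265   0.02      ] 0.06603136490426781 -173.2802772057016 -172.34405092015473
(array([0.52803479, 0.13556652, 0.01813708]), [np.float64(0.00033448020699850103), np.float64(0.0003344802069983377)])
```

Emit:
apply_moves(plan=[0,0,0,0,0,0.08,0,0,0,0,0,0.16,0,0,0,0,0,0.24,0,0,0,0,0,0.32,0,0,0,0,0,0.4,0,0,0,0,0,0.48,0,0,0,0,0,0.54,0,0,0,0,0,0.58,0,0,0,0,0,0.58,0,0,0,0,0,0.58])

```text
clock: 10.33
eef_pos: [0.5936, 0.1435, 0.2153]
tool_rot: [-0.06, 0.998, -0.0, -0.0]
ft_force: [-4.4, -2.0, -3.0]
grip_width: 0.0131
```

```bash
python3 - <<'E'
from h import *
rel([.5937,.144,.213],-173.5)
from workcell import sensors
print(sensors.get_obs()["ft_torque"])
E
```

```text
t 10.33 pos [0.5936 0.1435 0.2153] angx -173.16 j6 6.74 F [-4.45 -2.03 -2.98] w 0.0131
rel [-0.0002, 0.0005, 0.0023] [-0.0001, -0.0007, 0.006]
[-0.41022806  0.95176791 -0.06781333]
```

Emit:
apply_moves(plan=[0,0,0,0,0,0,0,0,0,0,0,0,0,0,0,0,0,0,0,0,0,0,0,0,0,0,0,0,0,0,0,0,-0.02,0,0,0,0,0,-0.05,0,0,0,0,0,-0.085,0,0,0,0,0,-0.12,0,0,0,0,0,-0.14,0,0,0,0,0,-0.14,0,0,0], grip=0.05)

```text
clock: 11.25
eef_pos: [0.596, 0.1441, 0.362]
tool_rot: [-0.059, 0.998, 0.001, 0.006]
ft_force: [-0.6, -0.1, 1.0]
grip_width: 0.0503
```

```bash
python3 - <<'E'
from h import *
c=snap("wrist",9);crop(c,180,10,340,210,3.8,"pics/b12.png")
rel([.5,-.02,.38],-173)
E
```

```text
t 11.3 pos [0.5958 0.144  0.3591] angx -173.27 j6 6.86 F [-0.25  0.83 -0.16] w 0.0499
rel [0.1142, -0.1517, -0.0221] [0.0011, 0.009, -0.0047]
```

View pics/wrist9.png

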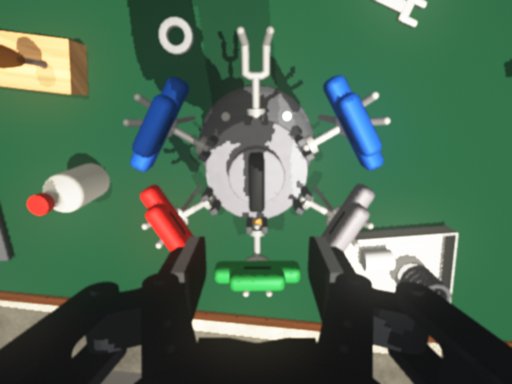

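```bash
python3 - <<'E'
from h import *
w=load("wrist9.npz");w["pixels"]=np.clip(w["pixels"].astype(float)*1.5,0,255).astype(np.uint8)
crop(w,220,15,295,115,6,"pics/b13.png");crop(w,225,130,295,240,6,"pics/b14.png")
E
```

```text
(no output)
```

View pics/b13.png

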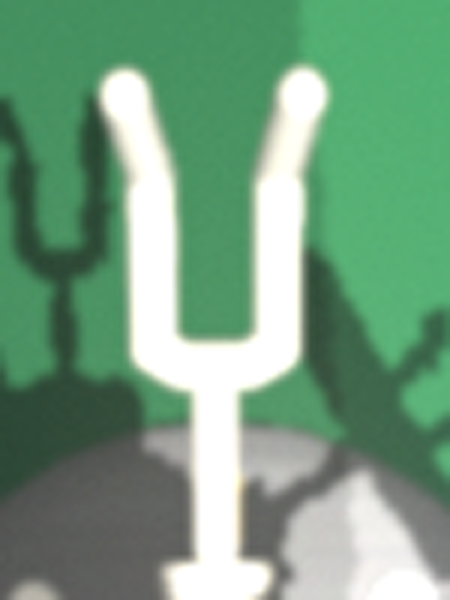

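View pics/b14.png

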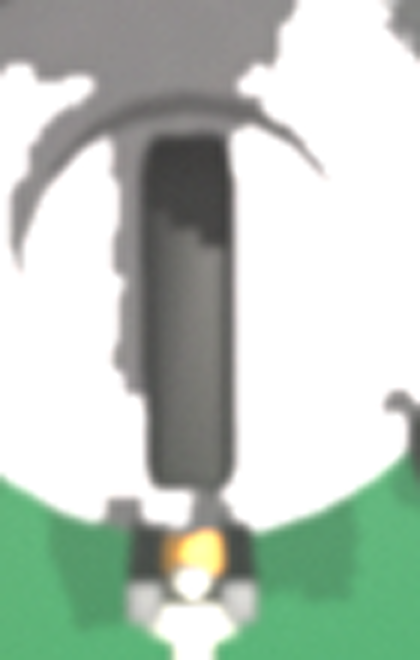

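```bash
python3 - <<'E'
from h import *
w=load("wrist9.npz");ax=np.array([.594,.1433])
g=lambda a:(220+(a[0]+.5)/6-.5,15+(a[1]+.5)/6-.5)
k=lambda a:(225+(a[0]+.5)/6-.5,130+(a[1]+.5)/6-.5)
for z in (.225,.235,.246):
    p=plane(w,g((216,340)),z);v=p[:2]-ax; a=plane(w,g((216,190)),z)-plane(w,g((216,330)),z)
    print(z,p,np.hypot(*v),np.degrees(np.arctan2(v[1],v[0])),"prong dir",np.degrees(np.arctan2(a[1],a[0])))
A=plane(w,k((187,180)),.279);B=plane(w,k((192,485)),.279);print("knob",A,B,np.linalg.norm(A-B),np.degrees(np.arctan2(*(A-B)[[1,0]])))
for z in (.2,.207,.215):
    p=plane(w,k((195,548)),z)[:2]-ax;print("housing",z,p,np.degrees(np.arctan2(-p[1],-p[0])))
c=snap("side",9);crop(c,140,120,310,340,3,"pics/b15.png");s=snap("scene",9);crop(s,240,150,410,300,4,"pics/b16.png")
E
```

```text
0.225 [0.49663214 0.13240394 0.225     ] 0.09797563342427243 -173.6148148066949 prong dir -173.3244172232527
0.235 [0.4975487  0.13251989 0.235     ] 0.0970518675089328 -173.62266514647322 prong dir -173.3244172232527
0.246 [0.49855691 0.13264743 0.246     ] 0.09603572714891451 -173.63147495340053 prong dir -173.32441722325277
knob [0.57125985 0.14132812 0.279     ] [0.61659796 0.14739027 0.279     ] 0.045741605934641744 -172.38416749650995
housing 0.2 [0.062537   0.00956571] -171.3033947024076
housing 0.207 [0.05987384 0.00922406] -171.24196329309024
housing 0.215 [0.05683024 0.00883361] -171.1647347260332
```

View pics/b15.png

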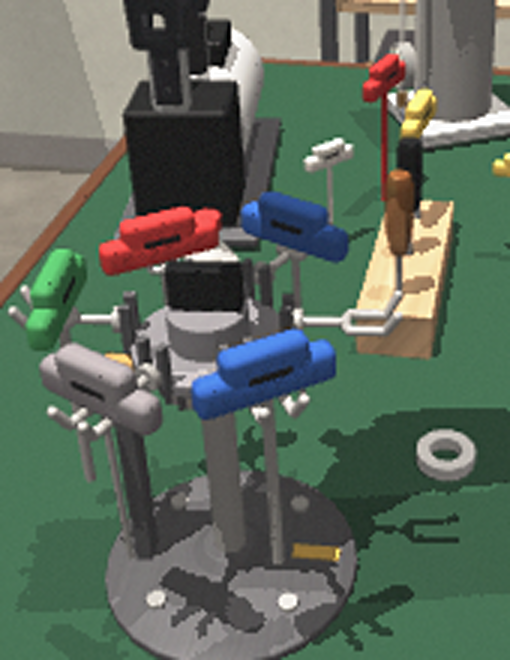

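View pics/b16.png

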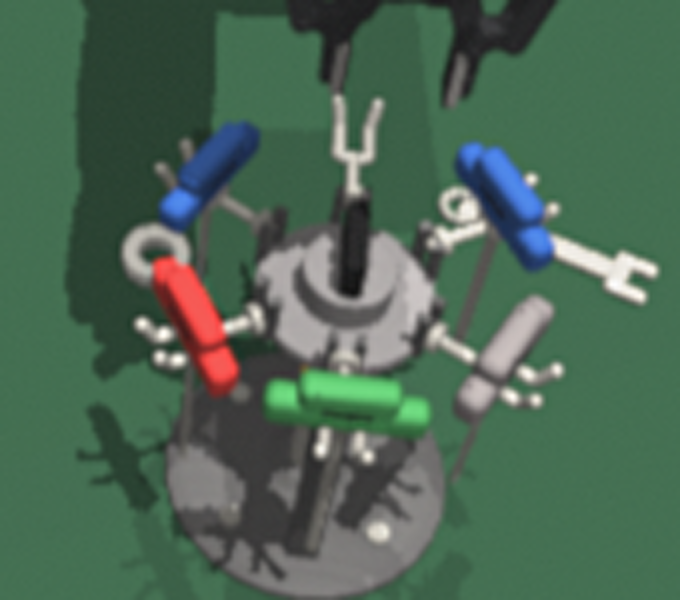

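```bash
python3 - <<'E'
from h import *
w=load("wrist9.npz");s=load("scene9.npz");d=load("side9.npz")
g=lambda a:(220+(a[0]+.5)/6-.5,15+(a[1]+.5)/6-.5)
f=lambda a:(240+(a[0]+.5)/4-.5,150+(a[1]+.5)/4-.5)
print(tri([ray(w,g((125,97))),ray(s,f((337,98)))]),tri([ray(w,g((302,97))),ray(s,f((378,103)))]))
print("bend",tri([ray(w,g((216,362))),ray(s,f((354,157)))]))
crop(d,225,185,285,245,10,"pics/b17.png")
E
```

```text
(array([0.4691718 , 0.1151778 , 0.25294529]), [np.float64(0.0012657422465945686), np.float64(0.001265742246594581)]) (array([0.46635352, 0.14030543, 0.25287951]), [np.float64(0.0006617542180836639), np.float64(0.0006617542180836772)])
bend (array([0.50081605, 0.13243386, 0.2367278 ]), [np.float64(0.00047072088042916717), np.float64(0.0004707208804292198)])
```

View pics/b17.png

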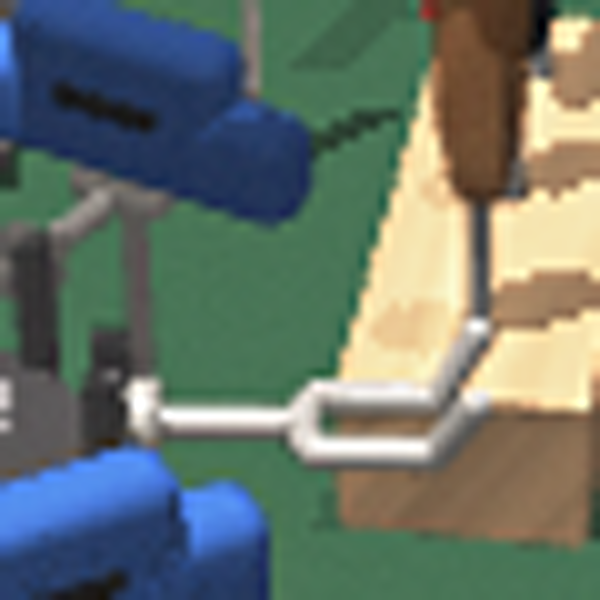

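```bash
python3 - <<'E'
from h import *
rel([.506,-.335,.28],80.4)
rel([.45,-.1,.36],150)
E
```

```text
t 11.4 pos [0.5945 0.1437 0.3553] angx -173.28 j6 6.87 F [ 0.21 -0.31 -0.43] w 0.0503
rel [0.1441, -0.4651, 0.075] [0.0016, 0.0009, 1.8557]
t 11.4 pos [0.5945 0.1437 0.3553] angx -173.28 j6 6.87 F [ 0.21 -0.31 -0.43] w 0.0503
rel [0.1721, -0.2251, -0.005] [0.0007, 0.0015, 0.6409]
```

Emit:
apply_moves(plan=[0.04,-0.04,-0.005,0,0,0.12,0.075,-0.08,-0.005,0,0,0.24,0.105,-0.12,-0.005,0,0,0.36,0.13,-0.16,-0.005,0,0,0.48,0.15,-0.2,-0.005,0,0,0.6,0.155,-0.24,-0.005,0,0,0.72,0.155,-0.28,-0.005,0,0,0.84,0.15,-0.32,-0.005,0,0,0.96,0.15,-0.36,-0.005,0,0,1.08,0.144,-0.4,-0.005,0,0,1.2,0.144,-0.43,-0.005,0,0,1.32,0.144,-0.465,-0.005,0,0,1.44])

```text
clock: 12.4
eef_pos: [0.5032, -0.3233, 0.3586]
tool_rot: [0.617, 0.787, 0.001, -0.001]
ft_force: [1.8, -0.5, 1.5]
grip_width: 0.0502
```

```bash
python3 - <<'E'
from h import *
rel([.506,-.335,.28],80.4)
E
```

```text
t 12.4 pos [ 0.5032 -0.3233  0.3586] angx 103.87 j6 43.37 F [ 1.79 -0.54  1.46] w 0.0502
rel [-0.0122, -0.0001, 0.0786] [-0.0009, -0.0021, 0.4096]
```

Emit:
apply_moves(plan=[-0.012,0,0.03,0,0,0.12,-0.012,0,0.055,0,0,0.24,-0.012,0,0.07,0,0,0.36,-0.012,0,0.078,0,0,0.41,-0.012,0,0.078,0,0,0.41,-0.012,0,0.078,0,0,0.41,-0.012,0,0.078,0,0,0.41])

```text
clock: 12.98
eef_pos: [0.5069, -0.3331, 0.2825]
tool_rot: [0.762, 0.648, 0.001, 0.0]
ft_force: [0.2, 1.5, 1.0]
grip_width: 0.0498
```

```bash
python3 - <<'E'
from h import *
rel([.506,-.335,.28],80.4)
snap("wrist",10)
E
```

```text
t 12.98 pos [ 0.5069 -0.3331  0.2825] angx 80.80 j6 65.85 F [0.22 1.5  1.03] w 0.0498
rel [-0.002, -0.0006, 0.0025] [0.0011, -0.0006, 0.007]
```

View pics/wrist10.png

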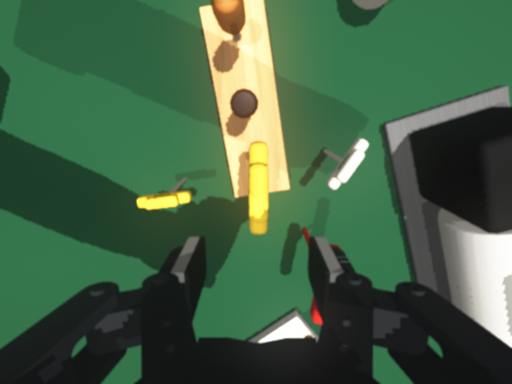

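```bash
python3 - <<'E'
from h import *
w=load("wrist10.npz");h=cv2.cvtColor(w["pixels"],cv2.COLOR_RGB2HSV)
m=((h[...,0]>20)&(h[...,0]<35)&(h[...,1]>150)&(h[...,2]>110)).astype(np.uint8);m[250:]=0
N,l,st,ce=cv2.connectedComponentsWithStats(m)
for i in range(1,N):
    if st[i,4]>60:
        cn,_=cv2.findContours((l==i).astype(np.uint8),0,2);r=cv2.minAreaRect(max(cn,key=cv2.contourArea));b=cv2.boxPoints(r);print(st[i],ce[i],r)
        q=sorted([(np.linalg.norm(b[k]-b[(k+1)%4]),k) for k in range(4)]);k=q[0][1]
        m1=(b[k]+b[(k+1)%4])/2;m2=(b[(k+2)%4]+b[(k+3)%4])/2
        for z in (.182,.196):
            A=plane(w,m1,z);B=plane(w,m2,z);v=A-B;print(z,A,B,(A+B)/2,np.linalg.norm(v),np.degrees(np.arctan2(v[1],v[0])))
crop(w,120,60,320,260,4,"pics/b18.png")
E
```

```text
[ 248  142   21   92 1328] [257.6189759  187.98268072] ((258.0, 187.5), (91.0, 20.0), 90.0)
0.182 [ 0.51440539 -0.29389129  0.182     ] [ 0.50052256 -0.38024678  0.182     ] [ 0.50746398 -0.33706903  0.182     ] 0.08746429824039398 80.86706521241409
0.196 [ 0.5145706  -0.29245887  0.196     ] [ 0.50137456 -0.37454234  0.196     ] [ 0.50797258 -0.3335006   0.196     ] 0.08313742435274711 80.86706521241408
[136 190  56  21 522] [163.53831418 199.38314176] ((163.692138671875, 200.44105529785156), (15.198826789855957, 55.57483673095703), 82.40535736083984)
0.182 [ 0.44446236 -0.33415641  0.182     ] [ 0.3915435  -0.33288447  0.182     ] [ 0.41800293 -0.33352044  0.182     ] 0.05293414158801856 -1.3768760340819495
0.196 [ 0.44808766 -0.33073207  0.196     ] [ 0.39778671 -0.32952305  0.196     ] [ 0.42293719 -0.33012756  0.196     ] 0.05031548049303452 -1.376876034081944
```

View pics/b18.png

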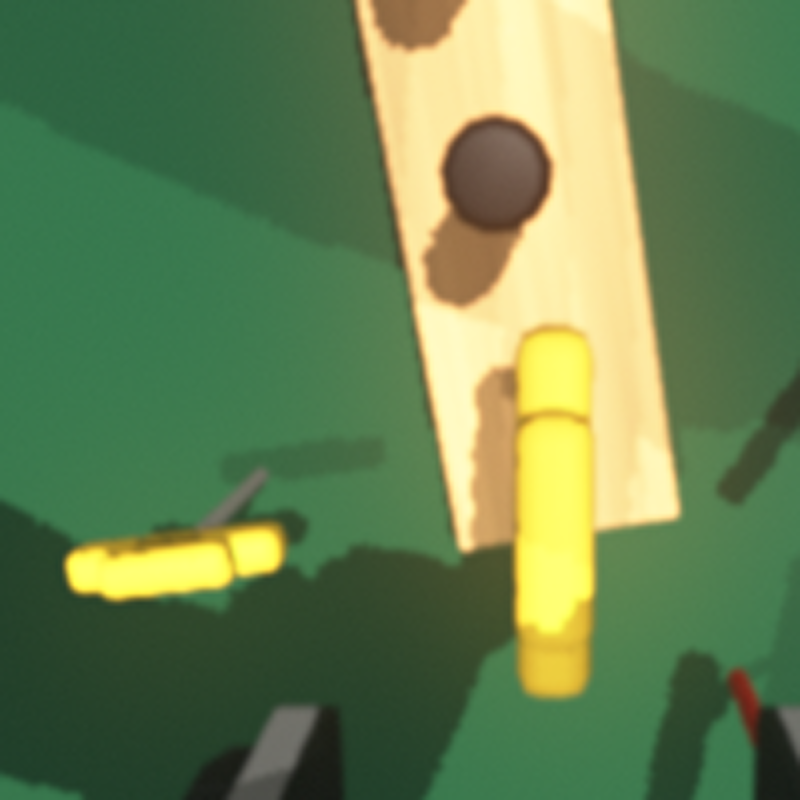

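```bash
python3 - <<'E'
from h import *
rel([.5075,-.337,.14],80.9)
E
```

```text
t 13.03 pos [ 0.5071 -0.3333  0.2831] angx 80.79 j6 65.87 F [-0.23 -0.19  0.03] w 0.05
rel [-0.0036, 0.0006, 0.1431] [0.0023, -0.0, -0.002]
```

Emit:
apply_moves(plan=[-0.004,0,0.03,0,0,0,-0.004,0,0.06,0,0,0,-0.004,0,0.085,0,0,0,-0.004,0,0.105,0,0,0,-0.004,0,0.12,0,0,0,-0.004,0,0.13,0,0,0,-0.004,0,0.137,0,0,0,-0.004,0,0.143,0,0,0,-0.004,0,0.143,0,0,0,-0.004,0,0.143,0,0,0])

```text
clock: 13.87
eef_pos: [0.5069, -0.3375, 0.1402]
tool_rot: [0.762, 0.648, 0.001, 0.001]
ft_force: [0.3, 0.6, 1.5]
grip_width: 0.0504
```

```bash
python3 - <<'E'
from h import *
rel([.5075,-.337,.14],80.9)
c=snap("wrist",11);c=snap("scene",11);crop(c,95,90,245,240,4,"pics/b19.png");
E
```

```text
t 13.87 pos [ 0.5069 -0.3375  0.1402] angx 80.73 j6 65.59 F [0.31 0.61 1.49] w 0.0504
rel [0.0006, 0.0005, 0.0002] [0.0024, 0.0, -0.003]
```

View pics/wrist11.png

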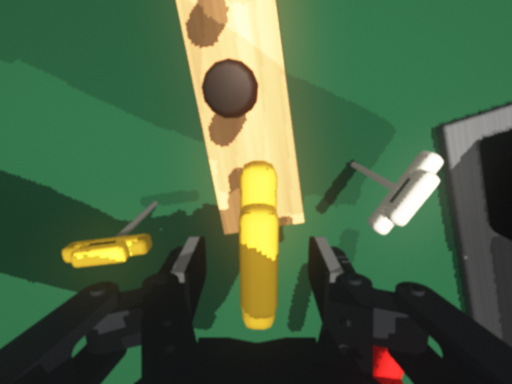

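View pics/b19.png

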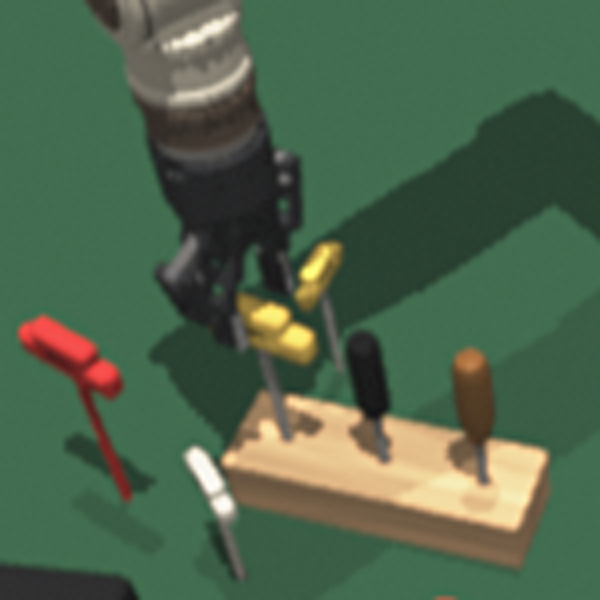

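```bash
python3 - <<'E'
from h import *
w=load("wrist11.npz");s=load("scene11.npz")
T=w["pose"]@np.linalg.inv(w["tool_from_camera"])
for x in (-.011,0,.011):
    for y in (-.025,.025):
        P=T[:3,3]+T[:3,:3]@[x,y,-.0446]; print(x,y,P.round(3),proj(w,P).round(1),(proj(s,P)-[95,90])*4)
for y in (-.045,-.028,0,.028,.045):
    a=np.radians(80.9);z=.196 if abs(y)<.03 else .182
    P=np.array([.5075+y*np.cos(a),-.337+y*np.sin(a),z]);print(y,proj(w,P).round(1),(proj(s,P)-[95,90])*4)
d=snap("side",11);crop(d,225,80,345,245,4,"pics/b20.png")
E
```

```text
-0.011 -0.025 [ 0.48  -0.344  0.185] [206. 277.] [263.18630495 287.56228428]
-0.011 0.025 [ 0.53  -0.352  0.185] [307.5 277. ] [223.53116906 334.46884719]
0 -0.025 [ 0.482 -0.333  0.185] [205.  256.7] [276.22059331 292.17138576]
0 0.025 [ 0.531 -0.341  0.185] [308.5 256.7] [236.79376245 339.32213154]
0.011 -0.025 [ 0.484 -0.323  0.185] [204.  235.5] [289.32324238 296.80466052]
0.011 0.025 [ 0.533 -0.331  0.185] [309.5 235.6] [250.12770482 344.20152518]
-0.045 [258.2 330.6] [204.27578071 299.91068583]
-0.028 [258.3 320.4] [220.28522721 293.33935937]
0 [258.2 267. ] [253.93407162 305.27635678]
0.028 [258.1 207.5] [288.04054202 317.37569796]
0.045 [257.8 162.2] [312.22098275 338.47076328]
```

View pics/b20.png

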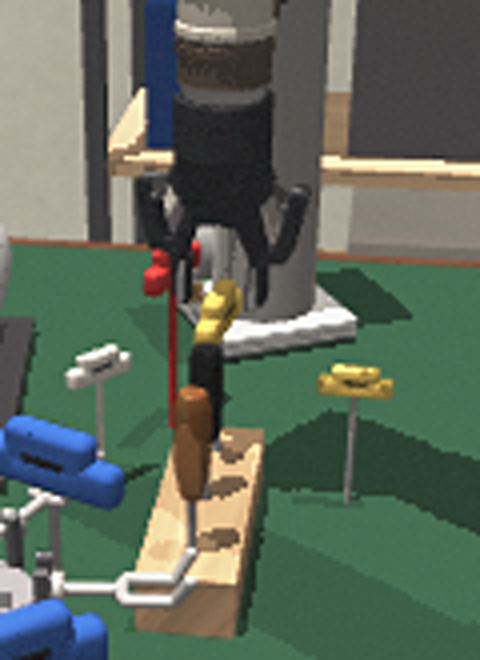

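Emit:
apply_moves(plan=[0.001,0.001,0.003,0.002,0,-0.003,0.001,0.001,0.003,0.002,0,-0.003,0.001,0.001,0.003,0.002,0,-0.003,0.001,0.001,0.003,0.002,0,-0.003,0.001,0.001,0.003,0.002,0,-0.003,0.001,0.001,0.003,0.002,0,-0.003,0.001,0.001,0.003,0.002,0,-0.003], grip=0.01)

```text
clock: 14.6
eef_pos: [0.5078, -0.3365, 0.1366]
tool_rot: [0.761, 0.649, 0.0, -0.0]
ft_force: [1.0, 0.4, 0.2]
grip_width: 0.017
```

```bash
python3 - <<'E'
from h import *
rel([.5075,-.337,.14],80.9)
E
```

```text
t 14.6 pos [ 0.5078 -0.3365  0.1366] angx 80.89 j6 65.57 F [0.96 0.45 0.19] w 0.017
rel [-0.0006, -0.0002, -0.0034] [-0.0002, -0.0004, -0.0002]
```

Emit:
apply_moves(plan=[0,0,-0.008,0,0,0,0,0,-0.018,0,0,0,0,0,-0.03,0,0,0,0,0,-0.045,0,0,0,0,0,-0.065,0,0,0,0,0,-0.09,0,0,0,0,0,-0.12,0,0,0,0,0,-0.15,0,0,0,0,0,-0.18,0,0,0,0,0,-0.2,0,0,0,0,0,-0.21,0,0,0,0,0,-0.21,0,0,0])

```text
clock: 15.6
eef_pos: [0.5083, -0.337, 0.3507]
tool_rot: [0.761, 0.649, 0.001, 0.003]
ft_force: [-0.6, -0.0, -2.1]
grip_width: 0.0163
```

```bash
python3 - <<'E'
from h import *
a=np.radians(-173.5);u=np.array([np.cos(a),np.sin(a)]);st=np.array([.594,.1433])+.101*u
print("seat",st)
p=st+.075*u
rel([p[0],p[1],.346],96.5)
snap("wrist",12);c=snap("side",12);c=snap("scene",12)
E
```

```text
seat [0.49364924 0.13186648]
t 15.6 pos [ 0.5083 -0.337   0.3507] angx 80.89 j6 65.57 F [-0.62 -0.04 -2.07] w 0.0163
rel [0.4405, -0.161, 0.0028] [0.0049, 0.0031, -0.2725]
```

View pics/side12.png

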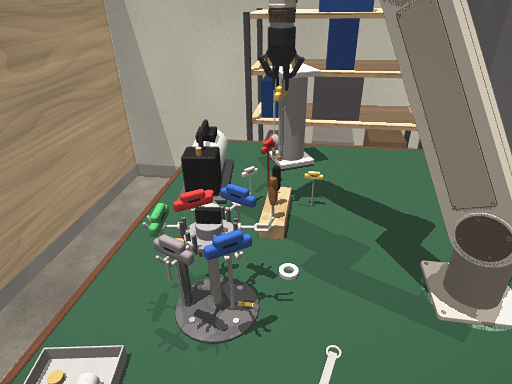

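View pics/scene12.png

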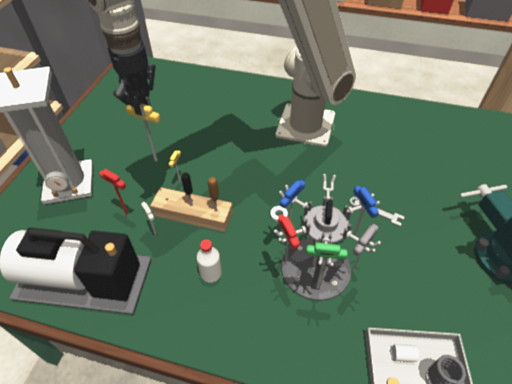

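Emit:
apply_moves(plan=[0.03,-0.01,0.003,0,0,-0.03,0.068,-0.025,0.003,0,0,-0.06,0.106,-0.04,0.003,0,0,-0.09,0.144,-0.055,0.003,0,0,-0.12,0.182,-0.07,0.003,0,0,-0.15,0.22,-0.085,0.003,0,0,-0.18,0.258,-0.1,0.003,0,0,-0.2,0.296,-0.115,0.003,0,0,-0.22,0.334,-0.13,0.003,0,0,-0.24,0.37,-0.14,0.003,0,0,-0.26,0.4,-0.15,0.003,0,0,-0.272,0.425,-0.157,0.003,0,0,-0.272])

```text
clock: 16.75
eef_pos: [0.4181, 0.11, 0.3425]
tool_rot: [0.665, 0.747, -0.001, -0.001]
ft_force: [1.3, 0.4, -1.7]
grip_width: 0.0164
```

Emit:
apply_moves(plan=[0.008,-0.003,0.002,0,0,0,0.012,-0.005,0.01,0,0,0,0.014,-0.006,0.03,0,0,0,0.014,-0.006,0.055,0,0,0,0.014,-0.006,0.08,0,0,0,0.014,-0.006,0.09,0,0,0,0.014,-0.006,0.095,0,0,0,0.014,-0.006,0.095,0,0,0,0.014,-0.006,0.095,0,0,0])

```text
clock: 17.5
eef_pos: [0.4123, 0.1209, 0.2488]
tool_rot: [0.666, 0.746, -0.0, -0.0]
ft_force: [0.4, 0.3, -1.0]
grip_width: 0.0169
```

```bash
python3 - <<'E'
from h import *
a=np.radians(-173.5);u=np.array([np.cos(a),np.sin(a)]);st=np.array([.594,.1433])+.101*u
p=st+.075*u
rel([p[0],p[1],.249],96.5)
snap("wrist",13);c=snap("side",13);crop(c,160,100,360,280,4,"pics/b21.png");c=snap("scene",13);crop(c,250,90,400,240,5,"pics/b22.png")
E
```

```text
t 17.5 pos [0.4123 0.1209 0.2488] angx 96.45 j6 99.87 F [ 0.36  0.33 -1.03] w 0.0169
rel [0.0017, 0.0071, -0.0002] [-0.001, -0.0004, -0.0009]
```

View pics/wrist13.png

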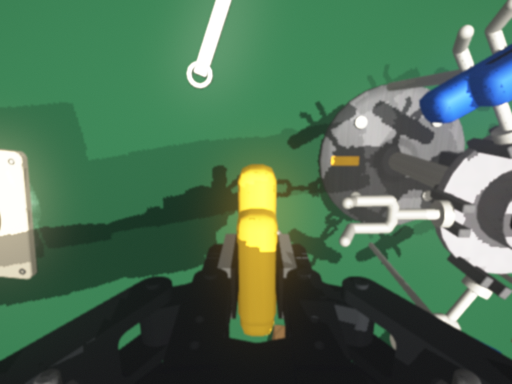

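View pics/b21.png

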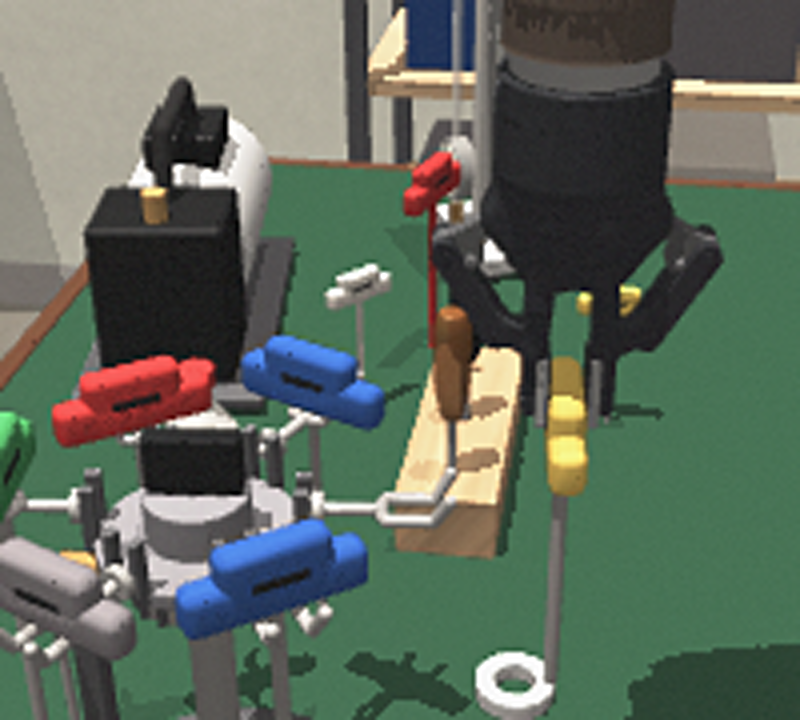

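View pics/b22.png

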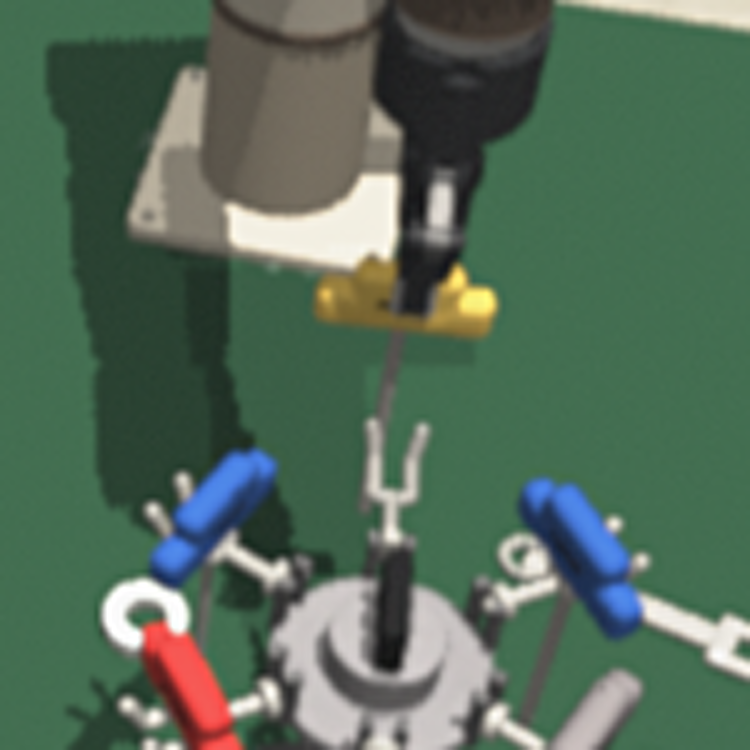

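```bash
python3 - <<'E'
from h import *
s=load("scene13.npz");d=load("side13.npz")
f=lambda a:(250+(a[0]+.5)/5-.5,90+(a[1]+.5)/5-.5)
e=lambda a:(160+(a[0]+.5)/4-.5,100+(a[1]+.5)/4-.5)
def pl(c,a,b):
    o,r1=ray(c,a);_,r2=ray(c,b);n=np.cross(r1,r2);n/=np.linalg.norm(n);return n,n@o
n1,d1=pl(s,f((403,335)),f((384,415)));n2,d2=pl(d,e((558,505)),e((552,680)))
for z in (.27,.245,.2,.15): print(z,np.linalg.solve([n1,n2,[0,0,1]],[d1,d2,z]))
for n,c,k in(("s",s,f),("d",d,e)):
    im=c["pixels"].astype(int)
crop(s,300,140,350,200,10,"pics/b23.png");crop(d,285,215,315,280,8,"pics/b24.png")
print(proj(s,[.4123,.1209,.27]),proj(d,[.4123,.1209,.27]),proj(d,[.4123,.1209,.15]))
E
```

```text
0.27 [0.41471259 0.12020614 0.27      ]
0.245 [0.41435651 0.1195475  0.245     ]
0.2 [0.41371556 0.11836196 0.2       ]
0.15 [0.4130034  0.11704468 0.15      ]
[330.94097148 154.61138042] [300.78168245 213.40971001] [298.16399411 260.90034631]
```

View pics/b23.png

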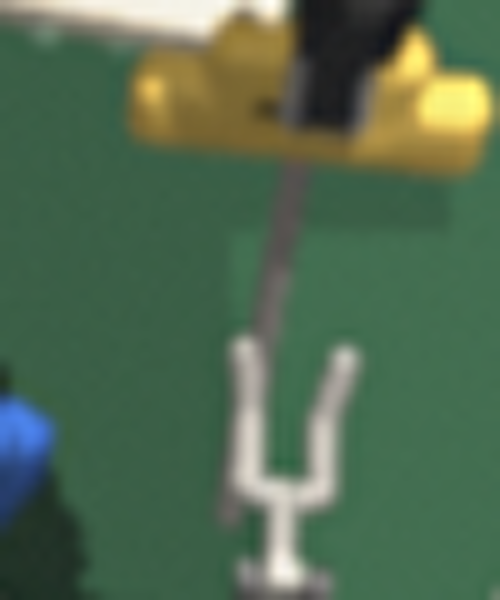

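View pics/b24.png

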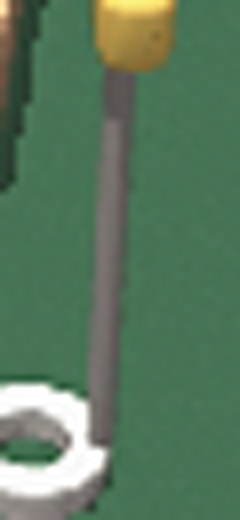

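```bash
python3 - <<'E'
from h import *
s=load("scene13.npz");d=load("side13.npz")
f=lambda a:(300+(a[0]+.5)/10-.5,140+(a[1]+.5)/10-.5)
e=lambda a:(285+(a[0]+.5)/8-.5,215+(a[1]+.5)/8-.5)
def pl(c,a,b):
    o,r1=ray(c,a);_,r2=ray(c,b);n=np.cross(r1,r2);n/=np.linalg.norm(n);return n,n@o
n1,d1=pl(s,f((296,165)),f((228,520)));n2,d2=pl(d,e((119,75)),e((101,440)))
for z in (.27,.245,.2,.12): print(z,np.linalg.solve([n1,n2,[0,0,1]],[d1,d2,z]))
# where does hook line lie (scene only, plane z=.24)
for q in ((283,490),(288,410)): print(plane(s,f(q),.238))
print("tips mid",plane(s,f((296,352)),.252))
E
```

```text
0.27 [0.41405333 0.11713096 0.27      ]
0.245 [0.41395884 0.11719589 0.245     ]
0.2 [0.41378875 0.11731276 0.2       ]
0.12 [0.41348637 0.11752055 0.12      ]
[0.50103987 0.13113056 0.238     ]
[0.47401077 0.12818026 0.238     ]
tips mid [0.46672662 0.12715901 0.252     ]
```

```bash
python3 - <<'E'
from h import *
w=load("wrist13.npz");tc=w["tool_from_camera"]
crop(w,215,150,300,345,3.9,"pics/b25.png")
# rays in tool frame onto planes tool z = const
def tp(uv,z): 
    o,d=ray(w,uv,tc);return o+d*(z-o[2])/d[2]
for uv,z in (((257,165),-.0414),((257,335),-.0414),((257,165),-.0454),((257,335),-.0454),((257,212),-.0594)): print(uv,tp(uv,z))
E
```

```text
(257, 165) [ 0.0441961   0.00030356 -0.0414    ]
(257, 335) [-0.04754701  0.00033249 -0.0414    ]
(257, 165) [ 0.0449035   0.00030085 -0.0454    ]
(257, 335) [-0.04423797  0.00032896 -0.0454    ]
(257, 212) [ 0.02772089  0.00029755 -0.0594    ]
```

View pics/b25.png

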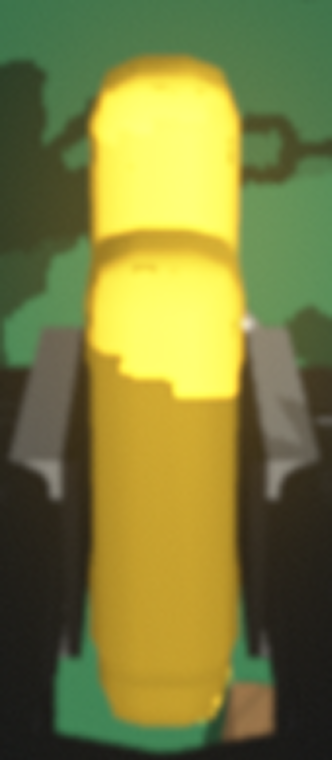

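Emit:
apply_moves(plan=[0.001,0.01,0,0,0,0,0.003,0.02,0,0,0,0,0.003,0.03,0,0,0,0,0.003,0.037,0,0,0,0,0.003,0.037,0,0,0,0,0.003,0.037,0,0,0,0])

```text
clock: 18.15
eef_pos: [0.4492, 0.1284, 0.2483]
tool_rot: [0.666, 0.746, -0.001, -0.001]
ft_force: [0.1, -0.3, -1.7]
grip_width: 0.0167
```

```bash
python3 - <<'E'
from h import *
rel([.4936,.1319,.249],96.5)
c=snap("scene",14);crop(c,300,150,350,205,12,"pics/b26.png")
w=snap("wrist",14);crop(w,220,120,420,260,4,"pics/b27.png")
E
```

```text
t 18.15 pos [0.4492 0.1284 0.2483] angx 96.46 j6 99.46 F [ 0.12 -0.34 -1.68] w 0.0167
rel [-0.0016, 0.0445, -0.0008] [-0.0018, -0.0005, -0.0006]
```

View pics/b26.png

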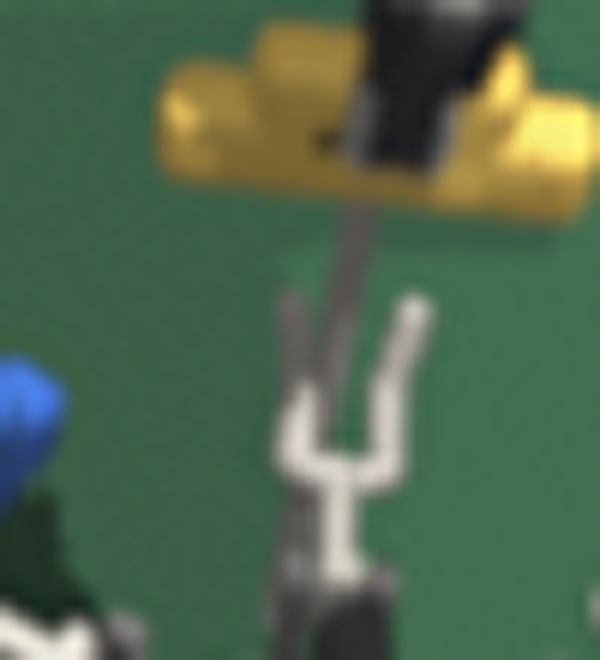

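View pics/b27.png

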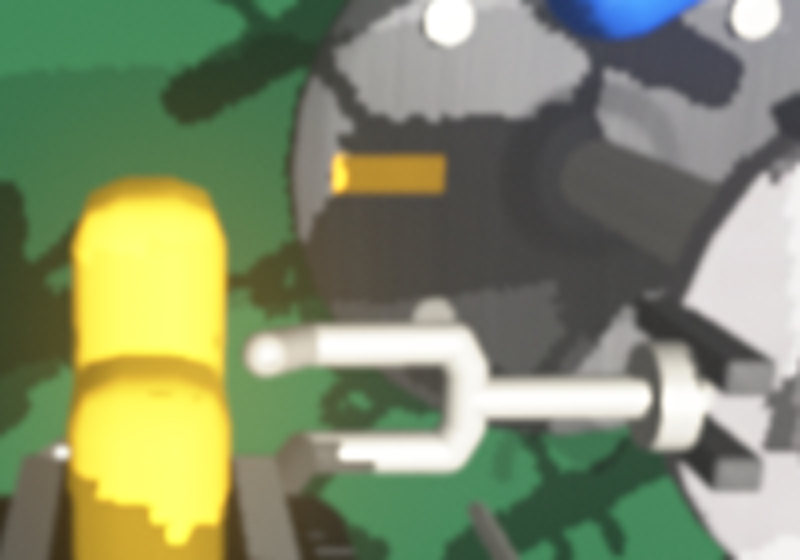

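```bash
python3 - <<'E'
from h import *
s=load("scene14.npz");w=load("wrist14.npz")
f=lambda a:(300+(a[0]+.5)/12-.5,150+(a[1]+.5)/12-.5)
sh=[plane(s,f((358,207)),.2695),plane(s,f((349,257)),.252),plane(s,f((334,350)),.22)]
print("shaft",sh)
t=plane(s,f((353.5,300)),.252);b=plane(s,f((341,470)),.238);m=plane(s,f(((300+388)/2,405)),.238)
print("tips",t,"bend",b,"mid",m)
u=np.array([np.cos(np.radians(6.5)),np.sin(np.radians(6.5)),0]);n=np.array([-u[1],u[0],0])
for p in sh+[t,b,m]: print((p@n*1000).round(2))
g=lambda a:(220+(a[0]+.5)/4-.5,120+(a[1]+.5)/4-.5)
print("wrist hook", [ (plane(w,g(q),z)@n*1000).round(2) for q,z in (((390,398),.235),((390,398),.238),((570,398),.235))])
print("tcp",np.array([.4492,.1284,.2])@n*1000, "axis",np.array([.594,.1433,0])@n*1000)
# grip ends in wrist tool frame
tc=w["tool_from_camera"]
def tp(uv,z): 
    o,d=ray(w,uv,tc);return o+d*(z-o[2])/d[2]
print(tp(g((150,180)),-.0434),tp(g((150,372)),-.0594))
E
```

```text
shaft [array([0.45604237, 0.12364171, 0.2695    ]), array([0.45402361, 0.12384447, 0.252     ]), array([0.45178993, 0.1246234 , 0.22      ])]
tips [0.4661149  0.12668149 0.252     ] bend [0.5014876  0.13147429 0.238     ] mid [0.48335556 0.12927515 0.238     ]
71.22
71.65
72.68
73.1
73.86
73.73
wrist hook [np.float64(75.02), np.float64(76.11), np.float64(75.03)]
tcp 76.72374264433012 axis 75.1361379403184
[ 0.04471967  0.00035828 -0.0434    ] [ 0.02744808  0.00034949 -0.0594    ]
```

Emit:
apply_moves(plan=[0,0.005,0,0,0,0,0,0.01,0,0,0,0,0,0.015,0,0,0,0,0,0.02,0,0,0,0,0,0.025,0,0,0,0,0,0.03,0,0,0,0,0,0.03,0,0,0,0,0,0.03,0,0,0,0])

```text
clock: 18.92
eef_pos: [0.4788, 0.1318, 0.2485]
tool_rot: [0.666, 0.746, -0.0, -0.001]
ft_force: [0.4, 0.1, -0.8]
grip_width: 0.0168
```

```bash
python3 - <<'E'
from h import *
rel([.4936,.1319,.249],96.5)
from workcell import sensors
print(sensors.get_obs()["ft_torque"])
c=snap("scene",15);crop(c,300,160,350,210,12,"pics/b28.png")
w=snap("side",15);crop(w,205,165,305,265,6,"pics/b29.png")
E
```

```text
t 18.92 pos [0.4788 0.1318 0.2485] angx 96.47 j6 98.89 F [ 0.36  0.06 -0.83] w 0.0168
rel [-0.0016, 0.0147, -0.0005] [-0.0011, -0.0006, -0.0006]
[ 0.04519509 -0.01765417 -0.0089226 ]
```

View pics/b28.png

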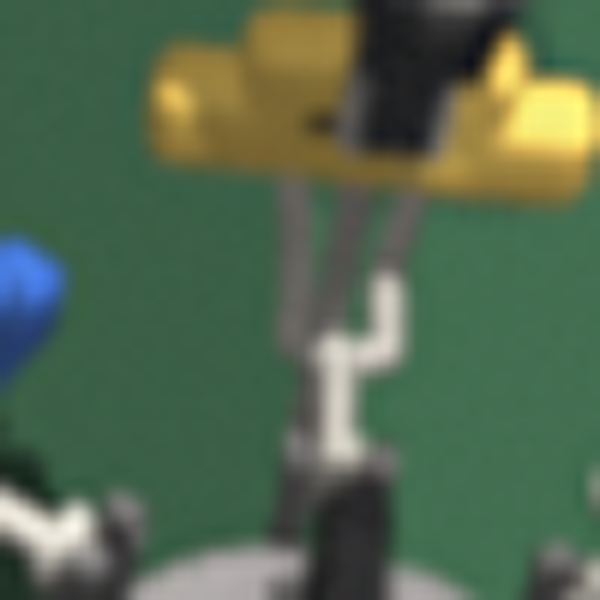

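View pics/b29.png

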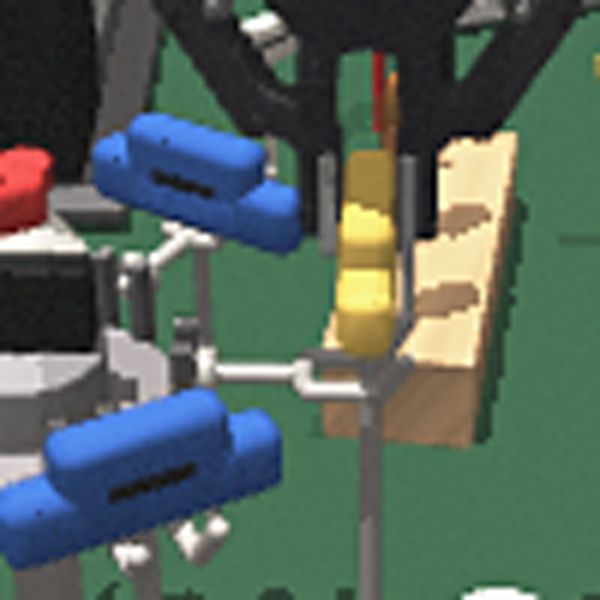

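Emit:
apply_moves(plan=[0,0.004,0,0,0,0,0,0.007,0,0,0,0,0,0.01,0,0,0,0,0,0.012,0,0,0,0,0,0.013,0,0,0,0,0,0.013,0,0,0,0])

```text
clock: 19.52
eef_pos: [0.4918, 0.1333, 0.2486]
tool_rot: [0.666, 0.746, -0.0, -0.0]
ft_force: [-0.2, -0.2, -1.5]
grip_width: 0.0166
```

```bash
python3 - <<'E'
from h import *
rel([.4936,.1319,.249],96.5)
from workcell import sensors
print(sensors.get_obs()["ft_torque"])
w=snap("wrist",16);crop(w,220,120,420,260,4,"pics/b30.png")
E
```

```text
t 19.52 pos [0.4918 0.1333 0.2486] angx 96.47 j6 98.67 F [-0.2  -0.16 -1.47] w 0.0166
rel [-0.0016, 0.0016, -0.0004] [-0.0006, -0.0006, -0.0005]
[ 0.0020643  -0.02812411 -0.0034431 ]
```

View pics/b30.png

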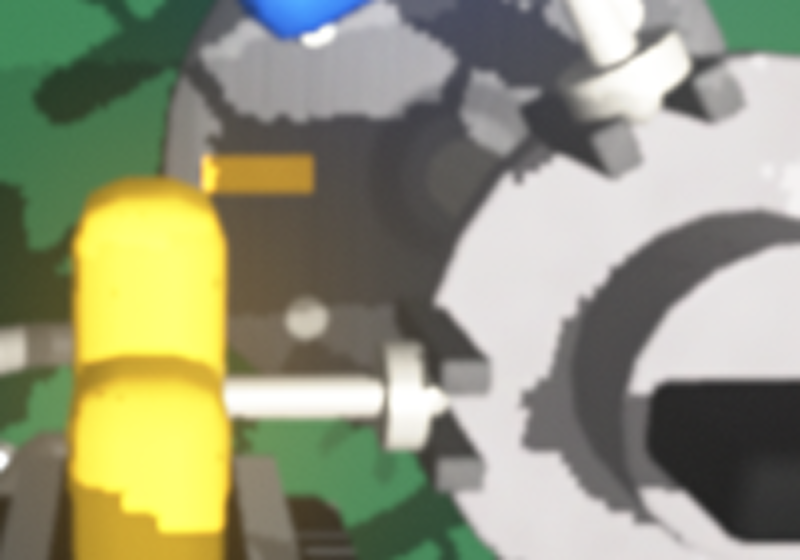

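Emit:
apply_moves(plan=[-0.0005,0,0.005,0,0,0,-0.0005,0,0.01,0,0,0,-0.0005,0,0.015,0,0,0,-0.0005,0,0.02,0,0,0,-0.0005,0,0.02,0,0,0,-0.0005,0,0.02,0,0,0])

```text
clock: 20.07
eef_pos: [0.4912, 0.1327, 0.2281]
tool_rot: [0.666, 0.746, -0.001, -0.001]
ft_force: [-0.0, -0.9, -1.5]
grip_width: 0.0167
```

```bash
python3 - <<'E'
from h import *
rel([.4936,.1319,.2165],96.5)
from workcell import sensors
print(sensors.get_obs()["ft_torque"])
w=snap("side",17);crop(w,205,165,305,265,6,"pics/b31.png")
E
```

```text
t 20.07 pos [0.4912 0.1327 0.2281] angx 96.48 j6 98.61 F [-0.04 -0.88 -1.47] w 0.0167
rel [-0.001, 0.0024, 0.0116] [-0.0019, -0.0004, -0.0004]
[-0.04119969 -0.04208402 -0.00663664]
```

View pics/b31.png

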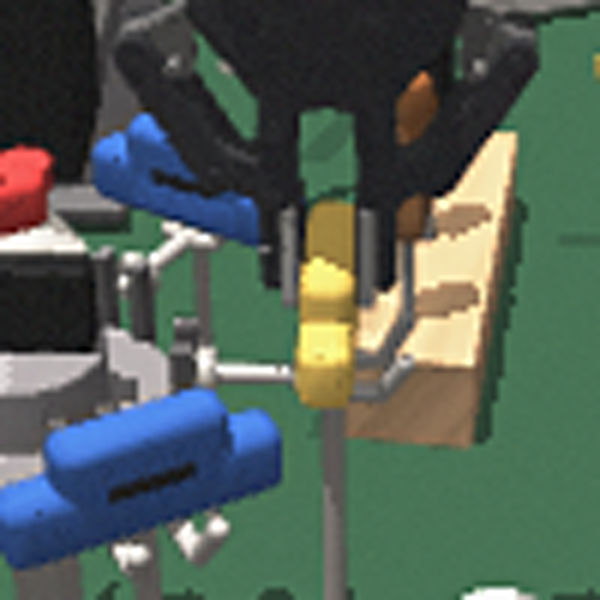

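Emit:
apply_moves(plan=[0,0.001,0.001,-0.001,0,0,0,0.001,0.002,-0.001,0,0,0,0.001,0.003,-0.001,0,0,0,0.001,0.004,-0.001,0,0,0,0.001,0.005,-0.001,0,0,0,0.001,0.005,-0.001,0,0])

```text
clock: 20.62
eef_pos: [0.4925, 0.1329, 0.2235]
tool_rot: [0.666, 0.746, 0.0, -0.0]
ft_force: [0.2, 0.3, -1.7]
grip_width: 0.0165
```

Emit:
apply_moves(plan=[0,0,0.001,0,0,0,0,0,0.002,0,0,0,0,0,0.002,0,0,0])

```text
clock: 20.87
eef_pos: [0.4925, 0.1329, 0.2215]
tool_rot: [0.666, 0.746, 0.0, -0.0]
ft_force: [-0.4, -0.5, -1.3]
grip_width: 0.0168
```

Emit:
apply_moves(plan=[0,0,0.001,0,0,0,0,0,0.002,0,0,0,0,0,0.002,0,0,0])

```text
clock: 21.12
eef_pos: [0.4925, 0.1329, 0.2195]
tool_rot: [0.666, 0.746, 0.0, -0.0]
ft_force: [0.6, 0.4, -0.6]
grip_width: 0.0167
```

Emit:
apply_moves(plan=[0,0,0.0005,0,0,0,0,0,0.001,0,0,0,0,0,0.001,0,0,0])

```text
clock: 21.37
eef_pos: [0.4926, 0.1329, 0.2186]
tool_rot: [0.666, 0.746, 0.0, -0.0]
ft_force: [-2.1, -0.0, -1.8]
grip_width: 0.0166
```

Emit:
apply_moves(plan=[0,0,0.0005,0,0,0,0,0,0.001,0,0,0,0,0,0.001,0,0,0])

```text
clock: 21.62
eef_pos: [0.4925, 0.1329, 0.2176]
tool_rot: [0.666, 0.746, 0.0, -0.0]
ft_force: [-0.3, -0.1, -0.9]
grip_width: 0.0166
```

Emit:
apply_moves(plan=[0,0,0.0005,0,0,0,0,0,0.001,0,0,0,0,0,0.001,0,0,0])

```text
clock: 21.87
eef_pos: [0.4925, 0.1329, 0.2166]
tool_rot: [0.666, 0.746, 0.0, -0.0]
ft_force: [0.0, -0.8, -0.4]
grip_width: 0.0162
```

Emit:
apply_moves(plan=[0,0,0.0005,0,0,0,0,0,0.001,0,0,0,0,0,0.001,0,0,0])

```text
clock: 22.12
eef_pos: [0.4926, 0.1329, 0.2161]
tool_rot: [0.666, 0.746, 0.001, 0.0]
ft_force: [-2.4, -0.7, 1.3]
grip_width: 0.0167
```

Emit:
apply_moves(plan=[0,0,0.0005,0,0,0,0,0,0.001,0,0,0,0,0,0.001,0,0,0])

```text
clock: 22.37
eef_pos: [0.4927, 0.1329, 0.2156]
tool_rot: [0.666, 0.746, 0.001, 0.0]
ft_force: [-2.7, -0.8, 6.5]
grip_width: 0.0163
```

Emit:
apply_moves(plan=[0,0,-0.0003,0,0,0,0,0,-0.0003,0,0,0,0,0,-0.0003,0,0,0,0,0,-0.0003,0,0,0,0,0,-0.0003,0,0,0,0,0,-0.0003,0,0,0])

```text
clock: 22.87
eef_pos: [0.4927, 0.1329, 0.2156]
tool_rot: [0.666, 0.746, 0.001, 0.0]
ft_force: [-2.3, -0.2, 5.8]
grip_width: 0.0168
```

```bash
python3 - <<'E'
from h import *
rel([.4936,.1319,.2165],96.5)
from workcell import sensors
print(sensors.get_obs()["ft_torque"])
w=snap("side",18);crop(w,205,165,305,265,6,"pics/b32.png");w=snap("scene",18);crop(w,290,150,370,230,7,"pics/b33.png");w=snap("wrist",18)
E
```

```text
t 22.87 pos [0.4927 0.1329 0.2156] angx 96.47 j6 98.60 F [-2.27 -0.21  5.77] w 0.0168
rel [-0.0011, 0.0008, -0.0009] [0.0012, -0.0008, -0.0005]
[-0.13768321  0.53928588 -0.07220088]
```

View pics/b32.png

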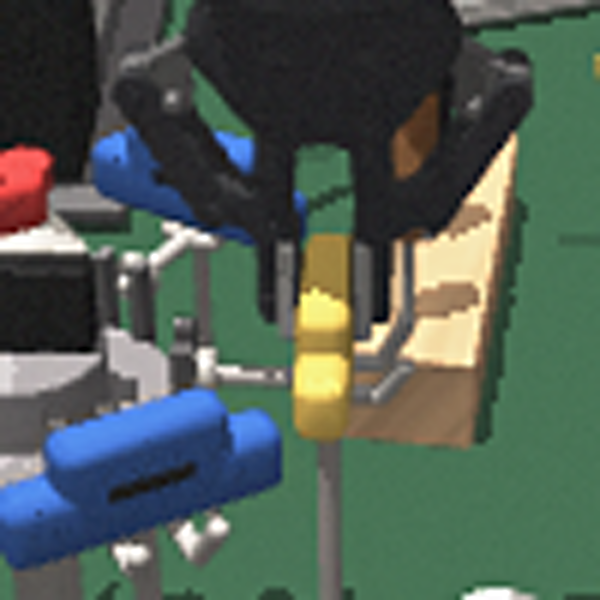

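View pics/b33.png

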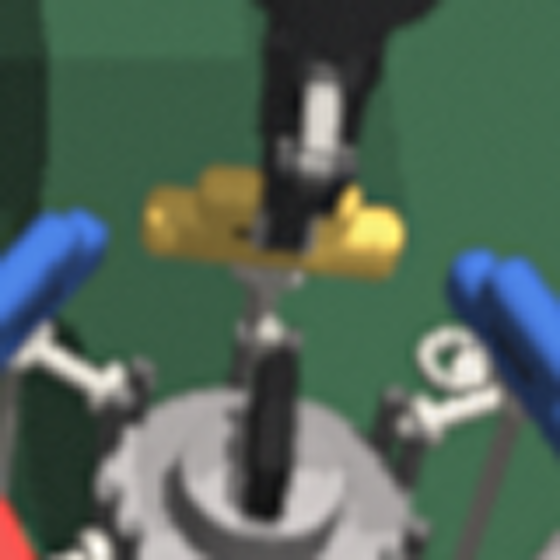

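Emit:
apply_moves(plan=[0,0,-0.001,0,0,0,0,0,-0.001,0,0,0,0,0,-0.001,0,0,0,0,0,-0.001,0,0,0,0,0,-0.001,0,0,0,0,0,-0.001,0,0,0], grip=0.03)

```text
clock: 23.52
eef_pos: [0.4926, 0.1329, 0.2158]
tool_rot: [0.666, 0.746, 0.0, -0.0]
ft_force: [-0.2, -0.2, -0.4]
grip_width: 0.0302
```

```bash
python3 - <<'E'
from h import *
rel([.4936,.1319,.2165],96.5)
w=snap("side",19);crop(w,205,165,305,265,6,"pics/b34.png");w=snap("wrist",19)
E
```

```text
t 23.52 pos [0.4926 0.1329 0.2158] angx 96.47 j6 98.60 F [-0.25 -0.24 -0.42] w 0.0302
rel [-0.0011, 0.0009, -0.0007] [0.0001, -0.0006, -0.0005]
```

View pics/b34.png

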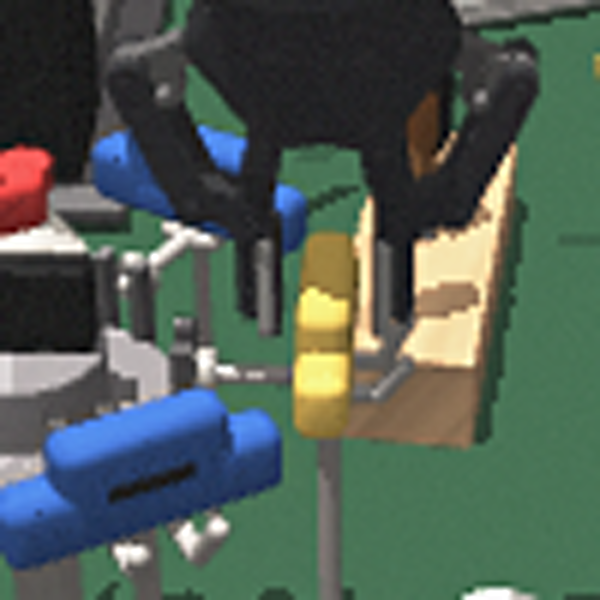

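View pics/wrist19.png

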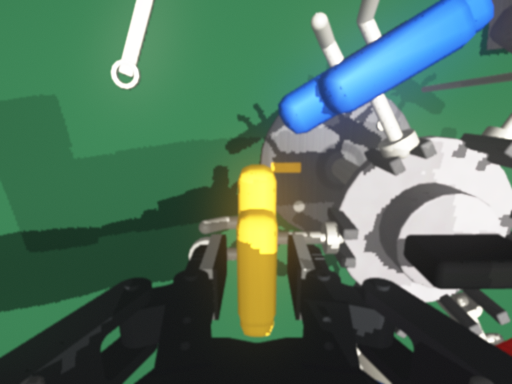

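Released cleanly; the handle stays on the hook at (257,250) between the open fingers. Lifting straight up.

Emit:
apply_moves(plan=[0,0,-0.008,0,0,0,0,0,-0.018,0,0,0,0,0,-0.03,0,0,0,0,0,-0.05,0,0,0,0,0,-0.08,0,0,0,0,0,-0.11,0,0,0,0,0,-0.14,0,0,0,0,0,-0.15,0,0,0,0,0,-0.15,0,0,0,0,0,-0.15,0,0,0])

```text
clock: 24.45
eef_pos: [0.493, 0.133, 0.3671]
tool_rot: [0.666, 0.746, 0.001, 0.001]
ft_force: [0.4, -0.1, 0.7]
grip_width: 0.0303
```

```bash
python3 - <<'E'
from h import *
w=snap("wrist",20);rel([.4936,.1319,.366],96.5)
c=snap("side",20);crop(c,140,150,310,320,3.5,"pics/b35.png");c=snap("scene",20);crop(c,250,140,400,290,4,"pics/b36.png")
h=cv2.cvtColor(w["pixels"],cv2.COLOR_RGB2HSV)
m=((h[...,0]>20)&(h[...,0]<35)&(h[...,1]>150)&(h[...,2]>90)).astype(np.uint8)
N,l,st,ce=cv2.connectedComponentsWithStats(m)
for i in range(1,N):
    if st[i,4]>300:
        cn,_=cv2.findContours((l==i).astype(np.uint8),0,2);r=cv2.minAreaRect(max(cn,key=cv2.contourArea));b=cv2.boxPoints(r)
        q=sorted([(np.linalg.norm(b[k]-b[(k+1)%4]),k) for k in range(4)]);k=q[0][1]
        m1=(b[k]+b[(k+1)%4])/2;m2=(b[(k+2)%4]+b[(k+3)%4])/2;A=plane(w,m1,.261);B=plane(w,m2,.261);v=A-B
        print(r,(A+B)/2,np.linalg.norm(v),np.degrees(np.arctan2(v[1],v[0])))
E
```

```text
t 24.5 pos [0.4925 0.1328 0.3658] angx 96.47 j6 98.59 F [-0.25  0.64 -0.47] w 0.0297
rel [-0.001, 0.001, -0.0002] [0.0003, -0.0006, -0.0004]
((255.85440063476562, 182.99392700195312), (21.77277374267578, 90.25502014160156), 2.38594388961792) [0.49269872 0.13221027 0.261     ] 0.08772779321279389 -85.88696161303791
```

View pics/wrist20.png

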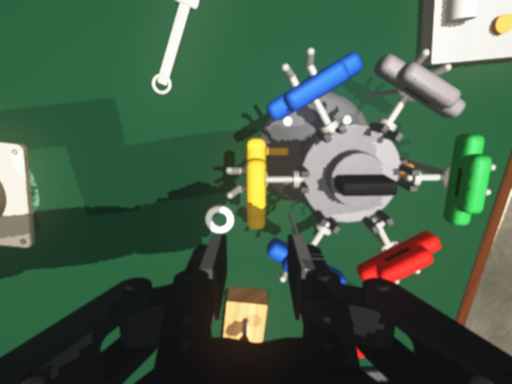

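View pics/b35.png

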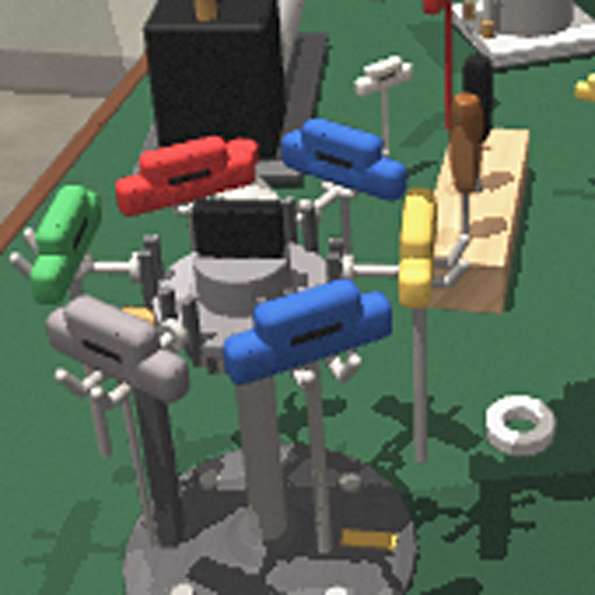

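View pics/b36.png

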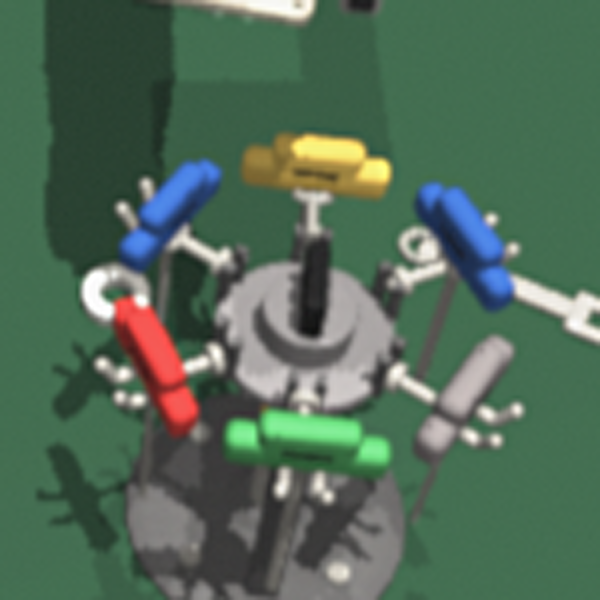

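```bash
python3 -c "
from workcell import bot
print(bot.job_done())"
```

```text
the job is handed in; nothing more can be done
None
```

The job is handed in at about 24.5 s: the yellow T-handle hangs on the once-empty hook at the front, and the gripper is clear above it. The hand-in gave no verdict, so I can't say whether it was judged a pass.

- **Turning:** I turned the head clockwise by its knob until the empty hook stood over the yellow stripe, then let go and lifted off. A picture taken afterwards had the hook at -173.6°, against about -173.3° for the stripe. The other two angle readings were up to 2.4° off (knob -172.4°, housing opposite the stripe -171.2°).
- **Hanging:** I took the larger yellow T-handle from the block, slid its shaft between the prongs and lowered it in small steps. The wrist force then showed the hook carrying about 7 N. I held that for half a second before opening the fingers.
- **Last pictures:** The grip lies across both prongs behind the lips, the shaft looks upright, and the shaft is about 1 mm outwards of the nominal seat. It is less than 1 mm off sideways and about 2.4° off square. By arm position, the hook stands about 2 mm above its nominal height. I saw nothing else moved.

**Checks that disagreed:**
- The fingertips are really about 35–40 mm behind the reported TCP. My first close on the knob therefore shut on air just above it, and I allowed for the offset after that.
- Before the insertion, the scene and wrist views differed by about 3 mm on the sideways fit. I went in between the two, and the shaft entered without side force.

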